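# Stop the carved box with a bench dog and hold its lid at 60 degrees

## Task

A lid stay is about to be screwed to the carved box. First take the spare round-headed bench dog from the dog block and stand it fully home in the empty dog hole behind the box (its hinge side), so that it backs the box up together with the dog already standing there, and let go of it. Then raise the lid by its overhanging front lip and finish holding it open at 60 degrees with the gripper: the program ends while still holding, since the lid falls shut if let go; do not shove the box about, and leave everything else on the bench as it lies.

Things in the scene. Friction and masses are not known exactly. Their poses are not given: they have to be found in the camera images.
- dog: the spare bench dog: turned brown wood, 100 mm tall: a round shank 19 mm in diameter and 40 mm long whose foot tapers to 10 mm over the last 8 mm, below a round head 32 mm in diameter and 60 mm tall with a dark line near its top. Origin: centre of the shank's foot, z up along its axis. 60 g. It starts upright in one of the end bores of the dog block with its head resting on the block
- dogblock: fixed wooden block 215 x 56 x 45 mm (its own x, y, z) with a row of three bores, 22 mm across, 70 mm apart along its x; origin under its centre. It stands on the bench to the left or to the right of the slab
- slab: fixed carving slab of pale wood 380 x 340 x 45 mm (x, y, z) with four through dog holes 22 mm across, at x = +/-140 and y = +/-80 mm of its own axes; origin under its centre. The row at x = +140 mm lies behind the box, the row at -140 mm in front of it
- hole (a point): centre of the mouth of the empty dog hole behind the box, in the slab's top face (45 mm above the bench); 22 mm across with a 2.5 mm chamfer, goes right through the slab. A dog fully home has its head resting on the slab, its foot 40 mm below this point; its head then stands 3 to 8 mm behind the back of the box, which with its lid is 81 mm high. Axes as the slab's
- dog_set: the dog already standing home in the other hole behind the box (slab x = +140, y = +80 mm); same make and size as the spare one. Leave it
- stop_sq: bystander: bench stop with a square 30 mm head 45 mm tall on the same shank, in the other end bore of the dog block. Leave it
- box: carved dark box standing loose on the slab, lined up with the slab's axes: body 160 x 240 x 66 mm (x, y, z), about 1.6 kg, hinges on its far (+x) side; origin under its centre. Only friction holds it: it slides back a few mm against the dogs when the lid is pushed that way
- lid (a joint): angle of the box's lid in rad: 0 shut, growing as the front edge rises; 60 degrees is 1.047. The hinge is free: the lid (about 0.55 kg, panel 185 x 250 x 14 mm) falls shut when let go below about 90 degrees; it stops at 100 degrees
- lid_lip (a point): middle of the lid's front lower edge. The lid overhangs the front of the box by 25 mm along its whole width; its underside there is 66 mm above the slab when shut. This point swings about the hinge at 185 mm radius; its axes turn with the lid (x towards the hinge, z out of the lid's top)
- lid_hinge (a point): middle of the lid's hinge line, at the top of the box's back wall, at the level of the lid's underside; the hinge axis is the box's y axis
- stay: bystander: flat brass lid stay, about 22 x 110 x 7 mm, lying on the slab in front of the box
- gouge_a: bystander: carving gouge 235 mm long, 24 mm thick, lying on the slab along the left end of the box
- gouge_b: bystander: broad carving gouge 235 mm long lying on the bench on the right
- mallet: bystander: flat striking mallet, head 120 x 140 x 34 mm, lying on the bench on the left
- stone: bystander: sharpening stone in a wooden case 225 x 75 x 38 mm, on the bench on the side of the slab away from the dog block
- trysquare: bystander: try square, stock 120 mm and blade 200 mm, lying flat on the bench on the right
There are look-alikes about, which are no part of the job. Leave any turquoise look-alike of the dog alone.

How it is judged:
By the outcome, as a careful person would: the job done as asked, in the order asked, and still so for the second after the job is handed in, while the arm keeps its last pose, push and grip.
It also fails if it takes over 72 s, if anything falls off the work surface, if the arm or the gripper's body presses on something with over 40 N, if the wrist force passes 120 N, or if a joint passes its speed limit or range.

## Robot

A 6-joint arm with a two-finger parallel gripper is mounted at the origin on the work surface. World frame = base frame: x ahead of the robot, y to its left, z up, the work surface at z = 0. Lengths are in m, angles in rad, forces in N, time in s.
With the tool pointing down it reaches from about 0.35 to 0.775 m from the base axis. Payload 5.5 kg.
Tool frame: the origin (TCP) lies on the mounting face of the last link; the fingertips stand 173 mm ahead of it and the grasp point (between the pads) lies 155 mm ahead of it; z points along the fingers, y is the direction in which the jaws open and shut (so a half turn about z gives the same grasp; the last joint's range is limited). The gripper opens to 85 mm and grips with 20 to 120 N. Pads are 22 mm wide; open, the fingers measure 114 mm over their backs; the gripper's body (76 mm by 85 mm) begins 54 mm behind the grasp point. The pads swing forward as they close: fully open they stand 13 mm farther back than shut.
Start: joints at [-1.484, 0.313, 0.046, 1.304, 0, 1.431], TCP at [0.129, -0.56, 0.405] pointing down, gripper open.
Joint ranges: [-2.76, 2.76], [-0.86, 1.69], [-1.03, 1.26], [-2.2, 2.34], [-1.47, 1.5], [-3.14, 3.14]. Speed limits (rad/s): [2.57, 2.57, 3.14, 3.14, 3.14, 3.14].

## Interface

Orientations are given as a unit quaternion [w, x, y, z].
In Python, from workcell import get_state, eyes, env gives the robot as it stands. The module is installed in compiled form; this text tells all that it offers.
- The arm moves only by the tool carry_out, never from a script. Its argument "motion" is a list of rows, each an object of numbers: "jaw": the opening, from -1 (shut) to 1 (fully open); "tx", "ty", "tz": the shift along the tool's x, y, z in cm; "wx", "wy", "wz": the turn, a rotation vector about the tool's x, y, z in degrees. In form: [{"jaw": .., "tx": .., "ty": .., "tz": .., "wx": .., "wy": .., "wz": ..}, ...]. A call has 1 to 20 rows; each row shifts and turns the commanded pose from where the row before left it, along the tool's axes as they then stand; what a row does not reach is not made up. A row lasts 1/8 s, in which the tool goes at most 62.5 mm and 10.7 degrees, less where a joint would pass 70% of its speed; a pose out of reach is approached as far as the arm can. A call with a gripper value outside its range is refused whole. The fingers move at their own pace and stop on an object; "force" is the grip in N (left out, the last holds). Time passes only in rows, so rows that do not move let the fingers close. It gives the time, the measured TCP pose, the force and the opening at its end, in the units of the state.
- get_state(): the state, without advancing time (a new reading comes with each control period).
- eyes.read_camera(name): name is "side" or "top" or "wrist"; returns the picture (420x560x3 uint8, blue, green, red); there is no depth.
- eyes.calibration(name): a dict with "K" (3x3 intrinsics, pixels), "camera_from_world" (4x4, takes a point from world to camera coordinates). Camera axes: x right, y up, looking along -z (the intrinsics and any distortion apply to the point x, -y, -z); pixel columns grow to the right and rows downward; lengths in m; the calibration is good to about 2 mm. The wrist camera is an equidistant fisheye: a pixel r from the principal point sees the ray r / f radians off the axis. A picture is of the moment at which its call begins: read the wrist's pose just before it. calibration takes no time and is no camera call; for the wrist camera it gives the pose at the moment of the call.
- env.hand_in(): hands the job in, once; it reports no verdict.
The state is a dict: "clock": time; "joint_pos": joint angles; "qvel": joint speeds; "tau": joint torques, N m; "tcp_pos": TCP position; "orientation": TCP orientation; "wrist_force": force on the tool from outside, world axes, zero at the start; "ft_torque": the same for the moment, N m; "finger_gap": finger opening in m.
Only numpy, scipy, OpenCV 4.12 (cv2) and the standard library are available. Lean on these libraries where they do the work, as an engineer would, in place of code of your own. Each camera call takes 0.05 s, during which the arm holds its last target.

## Working session

There is one attempt and no reset: what is moved stays moved. The work goes in short steps, Python scripts to look and compute and a tool call to move; the robot and the scene stay as the last step left them, time stands still between calls to the robot, and variables do not carry over. Pictures are saved under pics/ and viewed, and the job is handed in when it is done.

Besides the shell and the picture viewer there is one more tool, called as name(argument=value, ...) on one line, values as JSON. carry_out: Moves the arm, as the interface text tells. Its arguments: {"type":"object","properties":{"motion":{"type":"array"},"force":{"type":"number"}},"required":["motion"]}

```bash
mkdir -p pics; ls
python3 - <<'E'
from workcell import get_state, eyes, env
import cv2
s=get_state(); print(s)
for n in ("top","side","wrist"):
    c=eyes.calibration(n); print(n,c)
    cv2.imwrite(f"pics/{n}0.png",eyes.read_camera(n))
E
```

```text
pics
{'clock': 0.0, 'joint_pos': array([-1.48359540e+00,  3.14004953e-01,  4.49656649e-02,  1.30361494e+00,
       -7.30492604e-06,  1.43122102e+00]), 'qvel': array([ 8.37855842e-04, -4.23807801e-04, -6.83515430e-05,  1.96371855e-04,
       -1.51471257e-03,  1.10231349e-04]), 'tau': array([-1.43795151e-03, -4.80630147e+01,  2.98530453e+01,  1.95578038e-02,
       -4.06320614e-04,  5.04654707e-06]), 'tcp_pos': array([ 0.12926704, -0.56007061,  0.40380055]), 'orientation': array([-9.28729798e-04,  9.93578023e-01,  1.13145260e-01,  2.06726687e-05]), 'wrist_force': array([-0.07533961,  0.46653049, -0.04236676]), 'ft_torque': array([-0.05987026, -0.036235  , -0.00190379]), 'finger_gap': 0.08563617628032423}
top {'K': array([[456.11118554,   0.        , 284.77272371],
       [  0.        , 456.11118554, 207.52250568],
       [  0.        ,   0.        ,   1.        ]]), 'camera_from_world': array([[-0.0126815 , -0.99991469,  0.00312944,  0.01181125],
       [ 0.99317531, -0.01223302,  0.11598771, -0.52103115],
       [-0.11593954,  0.00457898,  0.99324572, -1.31780494],
       [ 0.        
[... 210 characters left out ...]
'camera_from_world': array([[-0.93057576, -0.36587147, -0.01291582,  0.48655977],
       [ 0.2099622 , -0.56226459,  0.79985899, -0.18399006],
       [-0.29990769,  0.74161756,  0.60004898, -1.13691899],
       [ 0.        ,  0.        ,  0.        ,  1.        ]])}
wrist {'K': array([[325.1922621 ,   0.        , 276.4542057 ],
       [  0.        , 325.1922621 , 213.86755072],
       [  0.        ,   0.        ,   1.        ]]), 'camera_from_world': array([[ 0.22478572, -0.97440493, -0.00253345, -0.57392276],
       [ 0.9407851 ,  0.21770559, -0.25986085,  0.03412135],
       [ 0.25376124,  0.05602958,  0.96564275, -0.3787524 ],
       [ 0.        ,  0.        ,  0.        ,  1.        ]])}
```

View pics/top0.png

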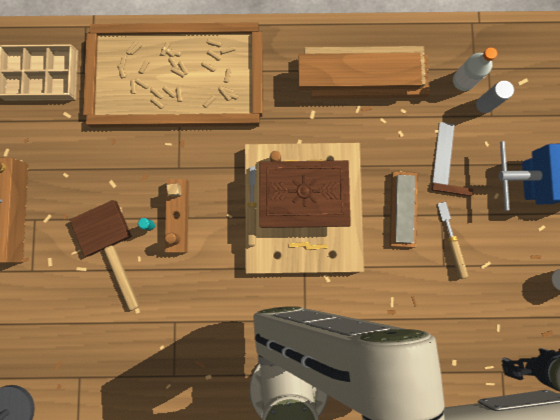

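View pics/side0.png

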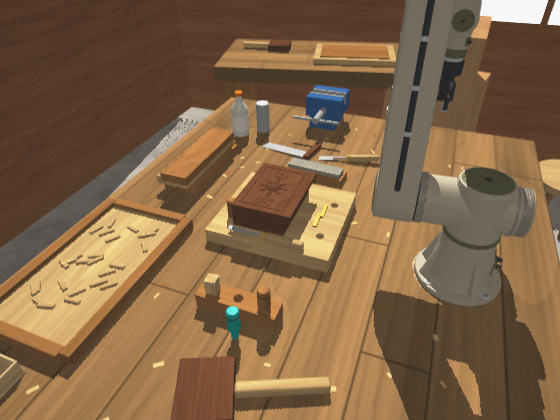

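View pics/wrist0.png

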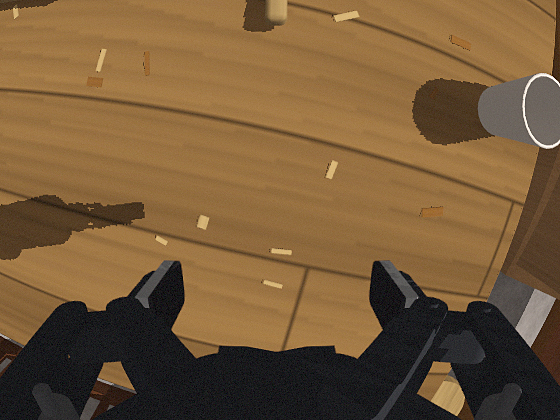

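Run:
```python
import cv2
i=cv2.imread("pics/top0.png")
cv2.imwrite("pics/t_slab.png",cv2.resize(i[135:285,235:375],None,fx=5,fy=4,interpolation=cv2.INTER_CUBIC)[:600])
cv2.imwrite("pics/t_blk.png",cv2.resize(i[170:270,120:220],None,fx=6,fy=6,interpolation=cv2.INTER_CUBIC))
i=cv2.imread("pics/side0.png")
cv2.imwrite("pics/s_blk.png",cv2.resize(i[260:340,180:300],None,fx=6,fy=6,interpolation=cv2.INTER_CUBIC))
```

```text
(no output)
```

View pics/t_slab.png

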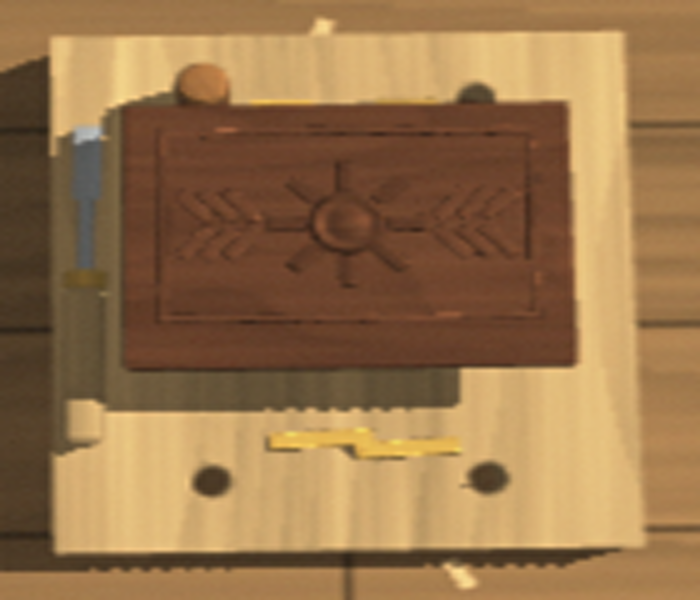

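View pics/t_blk.png

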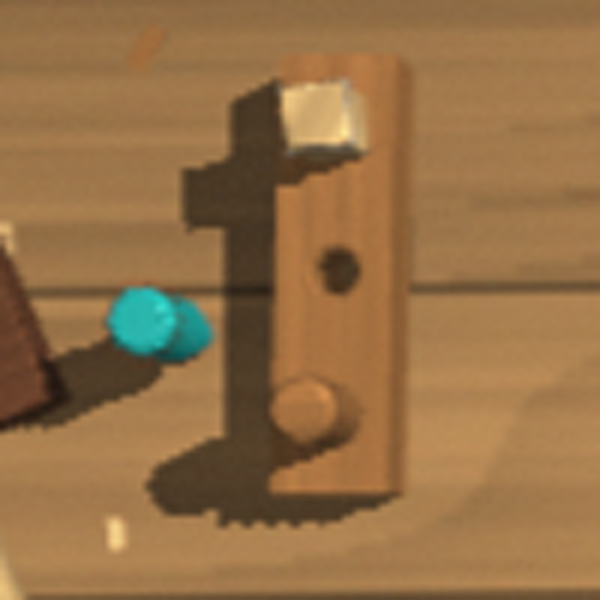

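View pics/s_blk.png

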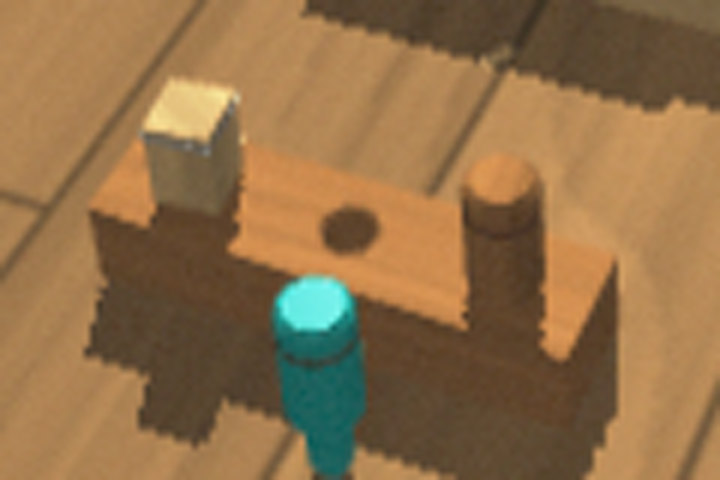

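```bash
cat > h.py <<'E'
import numpy as np, cv2
from workcell import get_state, eyes, env
def ray(c,u,v,fish=False):
    K=c["K"];T=c["camera_from_world"];R=T[:3,:3];o=-R.T@T[:3,3]
    x=(u-K[0,2])/K[0,0];y=(v-K[1,2])/K[1,1]
    if fish:
        r=np.hypot(x,y); d=np.array([x/r*np.sin(r),-y/r*np.sin(r),-np.cos(r)])
    else: d=np.array([x,-y,-1.])
    d=R.T@d; return o,d/np.linalg.norm(d)
def onz(c,u,v,z,fish=False):
    o,d=ray(c,u,v,fish); return o+d*(z-o[2])/d[2]
def proj(c,p,fish=False):
    K=c["K"];T=c["camera_from_world"];q=T[:3,:3]@np.array(p)+T[:3,3]; q=np.array([q[0],-q[1],-q[2]])
    if fish:
        r=np.arctan2(np.hypot(q[0],q[1]),q[2]);n=np.hypot(q[0],q[1])+1e-12;x,y=q[0]/n*r,q[1]/n*r
    else:x,y=q[0]/q[2],q[1]/q[2]
    return K[0,0]*x+K[0,2],K[1,1]*y+K[1,2]
E
python3 - <<'E'
from h import *
np.set_printoptions(precision=4,suppress=True)
c=eyes.calibration("top"); s=eyes.calibration("side")
def A(p): return ((p[0]+.5)/5-.5+235,(p[1]+.5)/4-.5+135)
def B(p): return ((p[0]+.5)/6-.5+120,(p[1]+.5)/6-.5+170)
def S(p): return ((p[0]+.5)/6-.5+180,(p[1]+.5)/6-.5+260)
h1=onz(c,*A((212,481)),.045);h2=onz(c,*A((488,478)),.045);print("front holes",h1,h2)
cs=[onz(c,*A(p),.045) for p in ((50,37),(625,32),(645,547),(53,553))]
print(np.array(cs),np.mean(cs,0))
print("dogset",onz(c,*A((203,82)),.105))
yv=(h1-h2);yaw=np.arctan2(-yv[0],yv[1]);print("yaw",yaw,np.linalg.norm(yv))
for nm,yw in (("h",yaw),):
    x=np.array([np.cos(yw),np.sin(yw),0]);y=np.array([-x[1],x[0],0])
    ctr=(h1+h2)/2+.14*x; print("ctr",ctr,"hole",ctr+.14*x-.08*y,"dogset",ctr+.14*x+.08*y)
print("dog top",onz(c,*B((304,410)),.105),"side",onz(s,*S((502,181)),.105))
print("bore mid",onz(c,*B((338,271)),.045),onz(s,*S((349,231)),.045))
print("sq",onz(c,*B((318,118)),.09))
print("box lid top corners",[onz(c,*A(p),.126) for p in ((122,108),(567,101),(578,364),(124,367))])
E
```

```text
front holes [0.382  0.0296 0.045 ] [ 0.3822 -0.13    0.045 ]
[[ 0.7112  0.1223  0.045 ]
 [ 0.711  -0.2196  0.045 ]
 [ 0.3316 -0.2191  0.045 ]
 [ 0.3317  0.1215  0.045 ]] [ 0.5214 -0.0487  0.045 ]
dogset [0.662  0.0308 0.105 ]
yaw 0.0008737804227202947 0.15951262812328326
ctr [ 0.5221 -0.0501  0.045 ] hole [ 0.6622 -0.13    0.045 ] dogset [0.662 0.03  0.045]
dog top [0.4317 0.3236 0.105 ] side [0.4283 0.3265 0.105 ]
bore mid [0.5021 0.323  0.045 ] [0.4992 0.3251 0.045 ]
sq [0.5702 0.3229 0.09  ]
box lid top corners [array([0.6391, 0.0757, 0.126 ]), array([ 0.6411, -0.1717,  0.126 ]), array([ 0.458 , -0.1724,  0.126 ]), array([0.459 , 0.0757, 0.126 ])]
```

carry_out(motion=[{"jaw":0.5,"wz":-9.63},{"jaw":0.5,"wz":-9.63},{"jaw":0.5,"wz":-9.63},{"jaw":0.5,"wz":-9.63},{"jaw":0.5,"wz":-9.63},{"jaw":0.5,"wz":-9.63},{"jaw":0.5,"wz":-9.63},{"jaw":0.5,"wz":-9.63},{"jaw":0.5,"tx":4.1,"ty":3.21},{"jaw":0.5,"tx":4.1,"ty":3.21},{"jaw":0.5,"tx":4.1,"ty":3.21},{"jaw":0.5,"tx":4.1,"ty":3.21},{"jaw":0.5,"tx":4.1,"ty":3.21},{"jaw":0.5,"tx":4.1,"ty":3.21},{"jaw":0.5,"tx":4.1,"ty":3.21},{"jaw":0.5,"tx":4.1,"ty":3.21},{"jaw":0.5,"tx":4.1,"ty":3.21},{"jaw":0.5,"tx":4.1,"ty":3.21}])

```text
invalid input at $.motion[0]: expected keys jaw, tx, ty, tz, wx, wy, wz
```

```bash
cat >> h.py <<'E'
import json
from scipy.spatial.transform import Rotation as Rot
def log():
    s=get_state(); q=s["orientation"]; R=Rot.from_quat([q[1],q[2],q[3],q[0]]).as_matrix()
    open("log.jsonl","a").write(json.dumps([list(s["joint_pos"]),list(s["tcp_pos"]),R.tolist()])+"\n")
    np.set_printoptions(precision=4,suppress=True)
    print("t",round(s["clock"],2),"q",s["joint_pos"],"tcp",s["tcp_pos"],"gap",round(s["finger_gap"],4),"F",s["wrist_force"]);print(R)
    return s,R
E
python3 -c "from h import *;log()"
```

```text
t 0.15 q [-1.4836  0.3138  0.0452  1.3036 -0.      1.4312] tcp [ 0.1293 -0.5601  0.404 ] gap 0.0853 F [-0.2419 -0.0812 -0.0102]
[[ 0.9744  0.2248 -0.0001]
 [ 0.2248 -0.9744  0.0014]
 [ 0.0002 -0.0013 -1.    ]]
```

All keys needed.

carry_out(motion=[{"jaw":0.5,"tx":0,"ty":0,"tz":0,"wx":0,"wy":0,"wz":-9.63},{"jaw":0.5,"tx":0,"ty":0,"tz":0,"wx":0,"wy":0,"wz":-9.63},{"jaw":0.5,"tx":0,"ty":0,"tz":0,"wx":0,"wy":0,"wz":-9.63},{"jaw":0.5,"tx":0,"ty":0,"tz":0,"wx":0,"wy":0,"wz":-9.63},{"jaw":0.5,"tx":0,"ty":0,"tz":0,"wx":0,"wy":0,"wz":-9.63},{"jaw":0.5,"tx":0,"ty":0,"tz":0,"wx":0,"wy":0,"wz":-9.63},{"jaw":0.5,"tx":0,"ty":0,"tz":0,"wx":0,"wy":0,"wz":-9.63},{"jaw":0.5,"tx":0,"ty":0,"tz":0,"wx":0,"wy":0,"wz":-9.63},{"jaw":0.5,"tx":4.1,"ty":3.21,"tz":0,"wx":0,"wy":0,"wz":0},{"jaw":0.5,"tx":4.1,"ty":3.21,"tz":0,"wx":0,"wy":0,"wz":0},{"jaw":0.5,"tx":4.1,"ty":3.21,"tz":0,"wx":0,"wy":0,"wz":0},{"jaw":0.5,"tx":4.1,"ty":3.21,"tz":0,"wx":0,"wy":0,"wz":0},{"jaw":0.5,"tx":4.1,"ty":3.21,"tz":0,"wx":0,"wy":0,"wz":0},{"jaw":0.5,"tx":4.1,"ty":3.21,"tz":0,"wx":0,"wy":0,"wz":0},{"jaw":0.5,"tx":4.1,"ty":3.21,"tz":0,"wx":0,"wy":0,"wz":0},{"jaw":0.5,"tx":4.1,"ty":3.21,"tz":0,"wx":0,"wy":0,"wz":0},{"jaw":0.5,"tx":4.1,"ty":3.21,"tz":0,"wx":0,"wy":0,"wz":0},{"jaw":0.5,"tx":4.1,"ty":3.21,"tz":0,"wx":0,"wy":0,"wz":0}])

```text
clock: 2.4
tcp_pos: [0.4508, -0.1485, 0.4046]
orientation: [0.0, 0.707, 0.707, -0.0]
wrist_force: [0.1, -1.6, -0.1]
finger_gap: 0.0637
```

```bash
python3 -c "
from h import *
log();cv2.imwrite('pics/w1.png',eyes.read_camera('wrist'))"
```

```text
t 2.4 q [-0.4876  0.1191 -0.201   1.2505 -0.0002  1.0826] tcp [ 0.4508 -0.1485  0.4046] gap 0.0637 F [ 0.0786 -1.6047 -0.1199]
[[-0.0006  1.      0.    ]
 [ 1.      0.0006 -0.0002]
 [-0.0002  0.     -1.    ]]
```

View pics/w1.png

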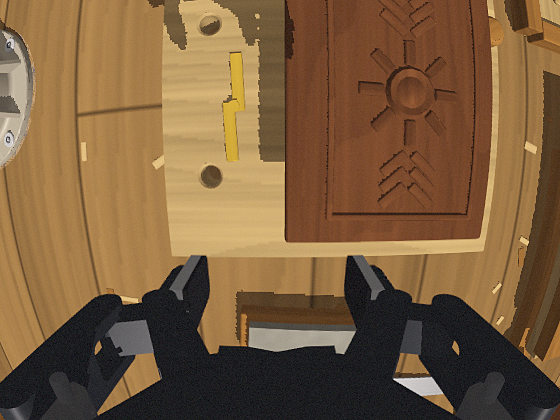

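```bash
python3 -c "
from h import *
np.set_printoptions(precision=4,suppress=True)
c=eyes.calibration('wrist')
for p,z in (((210,26),.045),((210,176.5),.045),((286,241),.126),((286,100),.126),((470,237),.126),((490,100),.126),((487,250),.045),((171,257),.045)): print(p,onz(c,*p,z,True))
"
```

```text
(210, 26) [0.3849 0.0318 0.045 ]
(210, 176.5) [ 0.3849 -0.1267  0.045 ]
(286, 241) [ 0.4614 -0.1676  0.126 ]
(286, 100) [ 0.4603 -0.0565  0.126 ]
(470, 237) [ 0.6317 -0.1661  0.126 ]
(490, 100) [ 0.6402 -0.0408  0.126 ]
(487, 250) [ 0.7222 -0.2126  0.045 ]
(171, 257) [ 0.3347 -0.2174  0.045 ]
```

carry_out(motion=[{"jaw":0.5,"tx":3.94,"ty":-0.17,"tz":0,"wx":0,"wy":0,"wz":0},{"jaw":0.5,"tx":3.94,"ty":-0.17,"tz":0,"wx":0,"wy":0,"wz":0},{"jaw":0.5,"tx":3.94,"ty":-0.17,"tz":0,"wx":0,"wy":0,"wz":0},{"jaw":0.5,"tx":3.94,"ty":-0.17,"tz":0,"wx":0,"wy":0,"wz":0},{"jaw":0.5,"tx":3.94,"ty":-0.17,"tz":0,"wx":0,"wy":0,"wz":0},{"jaw":0.5,"tx":3.94,"ty":-0.17,"tz":0,"wx":0,"wy":0,"wz":0},{"jaw":0.5,"tx":3.94,"ty":-0.17,"tz":0,"wx":0,"wy":0,"wz":0},{"jaw":0.5,"tx":3.94,"ty":-0.17,"tz":0,"wx":0,"wy":0,"wz":0},{"jaw":0.5,"tx":3.94,"ty":-0.17,"tz":0,"wx":0,"wy":0,"wz":0},{"jaw":0.5,"tx":3.94,"ty":-0.17,"tz":0,"wx":0,"wy":0,"wz":0},{"jaw":0.5,"tx":0,"ty":0,"tz":0,"wx":0,"wy":0,"wz":0},{"jaw":0.5,"tx":0,"ty":0,"tz":0,"wx":0,"wy":0,"wz":0}])

```text
clock: 3.95
tcp_pos: [0.4326, 0.2436, 0.4043]
orientation: [0.0, 0.707, 0.707, -0.001]
wrist_force: [-0.2, -0.7, 0.0]
finger_gap: 0.0635
```

```bash
python3 -c "
from h import *
log();cv2.imwrite('pics/w2.png',eyes.read_camera('wrist'))"
```

```text
t 3.95 q [ 0.3512  0.1619 -0.1513  1.2585 -0.0005  1.921 ] tcp [0.4326 0.2436 0.4043] gap 0.0635 F [-0.1715 -0.6811  0.0343]
[[-0.001   1.     -0.0008]
 [ 1.      0.001  -0.0008]
 [-0.0008 -0.0008 -1.    ]]
```

View pics/w2.png

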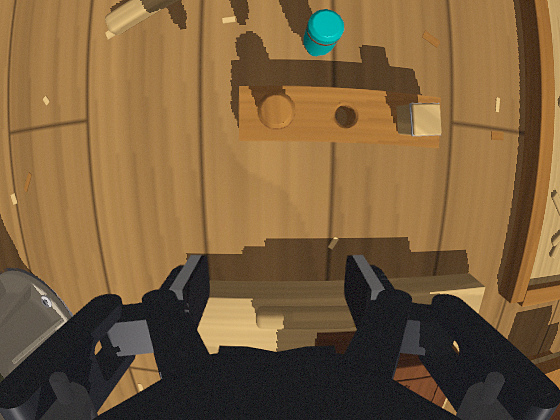

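```bash
python3 -c "
from h import *
np.set_printoptions(precision=4,suppress=True)
c=eyes.calibration('wrist')
print(c['camera_from_world'])
i=cv2.imread('pics/w2.png');cv2.imwrite('pics/w2z.png',cv2.resize(i[70:160,230:370],None,fx=5,fy=5,interpolation=cv2.INTER_CUBIC))
for p,z in (((276.5,109),.105),((346,116.5),.045)): print(p,onz(c,*p,z,True))
"
```

```text
[[ 1.      0.     -0.002  -0.432 ]
 [-0.0005  0.9659 -0.2589 -0.201 ]
 [ 0.0019  0.2589  0.9659 -0.4416]
 [ 0.      0.      0.      1.    ]]
(276.5, 109) [0.4323 0.3248 0.105 ]
(346, 116.5) [0.5024 0.3223 0.045 ]
```

View pics/w2z.png

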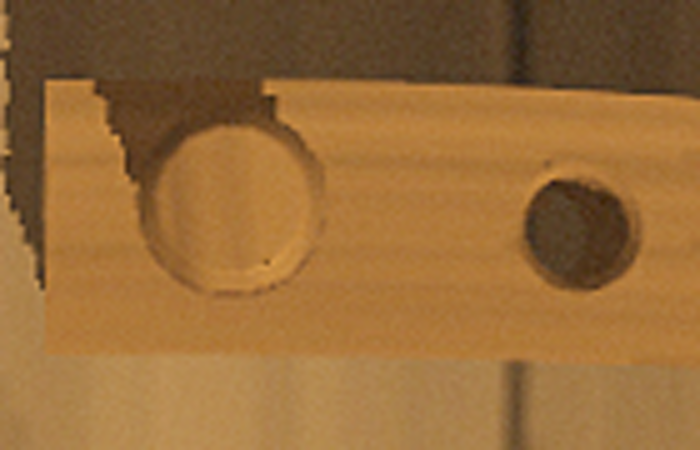

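carry_out(motion=[{"jaw":0.5,"tx":2.65,"ty":0,"tz":0,"wx":0,"wy":0,"wz":0},{"jaw":0.5,"tx":2.65,"ty":0,"tz":0,"wx":0,"wy":0,"wz":0},{"jaw":0.5,"tx":2.65,"ty":0,"tz":0,"wx":0,"wy":0,"wz":0},{"jaw":0.5,"tx":0,"ty":0,"tz":3,"wx":0,"wy":0,"wz":0},{"jaw":0.5,"tx":0,"ty":0,"tz":3,"wx":0,"wy":0,"wz":0},{"jaw":0.5,"tx":0,"ty":0,"tz":3,"wx":0,"wy":0,"wz":0},{"jaw":0.5,"tx":0,"ty":0,"tz":2,"wx":0,"wy":0,"wz":0},{"jaw":0.5,"tx":0,"ty":0,"tz":1.5,"wx":0,"wy":0,"wz":0},{"jaw":0.5,"tx":0,"ty":0,"tz":1.5,"wx":0,"wy":0,"wz":0},{"jaw":0.5,"tx":0,"ty":0,"tz":1.1,"wx":0,"wy":0,"wz":0},{"jaw":0.5,"tx":0,"ty":0,"tz":1,"wx":0,"wy":0,"wz":0},{"jaw":0.5,"tx":0,"ty":0,"tz":0,"wx":0,"wy":0,"wz":0},{"jaw":0.5,"tx":0,"ty":0,"tz":0,"wx":0,"wy":0,"wz":0}])

```text
clock: 5.62
tcp_pos: [0.4329, 0.3236, 0.244]
orientation: [0.0, 0.707, 0.707, 0.0]
wrist_force: [-0.1, -0.6, -0.4]
finger_gap: 0.0639
```

```bash
python3 -c "
from h import *
log();cv2.imwrite('pics/w3.png',eyes.read_camera('wrist'));i=eyes.read_camera('side');cv2.imwrite('pics/s3.png',cv2.resize(i[180:350,150:360],None,fx=3.5,fy=3.5))"
```

```text
t 5.62 q [ 0.4933  0.35   -0.315   0.9051 -0.0001  2.0633] tcp [0.4329 0.3236 0.244 ] gap 0.0639 F [-0.1351 -0.5504 -0.4326]
[[-0.0008  1.      0.0006]
 [ 1.      0.0008  0.0002]
 [ 0.0002  0.0006 -1.    ]]
```

View pics/w3.png

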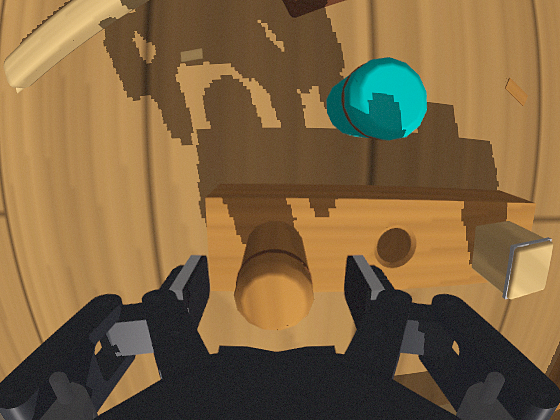

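View pics/s3.png

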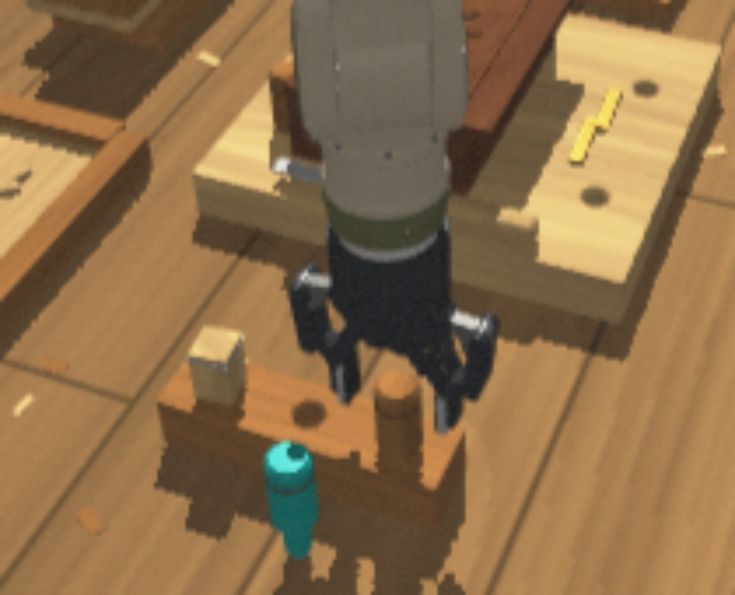

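```bash
python3 -c "
from h import *
np.set_printoptions(precision=4,suppress=True)
c=eyes.calibration('wrist')
for p in ((274,293),(237,293),(312,293),(274,330),(274,256)): print(onz(c,*p,.105,True))
print(proj(c,(.4329,.3236,.105),True),proj(c,(.4329+.032,.3236-.011,.071),True),proj(c,(.4329+.032,.3236+.011,.071),True))
"
```

```text
[0.4321 0.329  0.105 ]
[0.4181 0.3288 0.105 ]
[0.4465 0.3289 0.105 ]
[0.4321 0.3118 0.105 ]
[0.4321 0.3442 0.105 ]
(np.float64(276.1270516897213), np.float64(305.1980036039377)) (np.float64(340.3596139115989), np.float64(287.9765004416447)) (np.float64(343.64526274018465), np.float64(246.97529556002274))
```

carry_out(motion=[{"jaw":0.5,"tx":0.4,"ty":0,"tz":0,"wx":0,"wy":0,"wz":0},{"jaw":0.5,"tx":0,"ty":0,"tz":0,"wx":0,"wy":0,"wz":0},{"jaw":-0.6,"tx":0,"ty":0,"tz":0,"wx":0,"wy":0,"wz":0},{"jaw":-0.6,"tx":0,"ty":0,"tz":0,"wx":0,"wy":0,"wz":0},{"jaw":-0.6,"tx":0,"ty":0,"tz":0,"wx":0,"wy":0,"wz":0},{"jaw":-0.6,"tx":0,"ty":0,"tz":0,"wx":0,"wy":0,"wz":0},{"jaw":-0.6,"tx":0,"ty":0,"tz":0,"wx":0,"wy":0,"wz":0},{"jaw":-0.6,"tx":0,"ty":0,"tz":0,"wx":0,"wy":0,"wz":0}], force=60)

```text
clock: 6.72
tcp_pos: [0.4327, 0.3274, 0.2438]
orientation: [0.0, 0.707, 0.707, 0.0]
wrist_force: [-0.8, -1.2, 3.8]
finger_gap: 0.0304
```

```bash
python3 -c "
from h import *
log();cv2.imwrite('pics/w4.png',eyes.read_camera('wrist'))"
```

```text
t 6.72 q [ 0.4997  0.3541 -0.3094  0.9072 -0.0001  2.0698] tcp [0.4327 0.3274 0.2438] gap 0.0304 F [-0.7725 -1.1867  3.7542]
[[-0.0007  1.      0.0001]
 [ 1.      0.0007 -0.    ]
 [-0.      0.0001 -1.    ]]
```

View pics/w4.png

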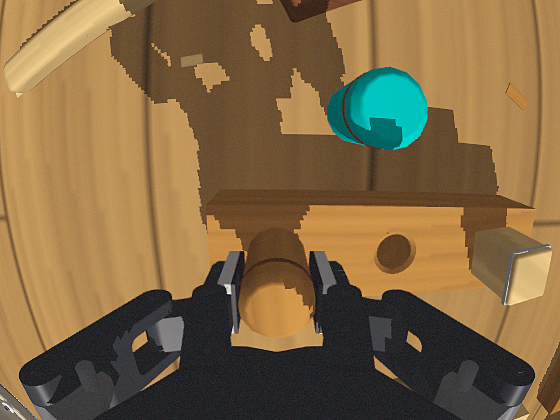

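carry_out(motion=[{"jaw":-0.6,"tx":0,"ty":0,"tz":-1,"wx":0,"wy":0,"wz":0},{"jaw":-0.6,"tx":0,"ty":0,"tz":-2,"wx":0,"wy":0,"wz":0},{"jaw":-0.6,"tx":0,"ty":0,"tz":-3.5,"wx":0,"wy":0,"wz":0},{"jaw":-0.6,"tx":0,"ty":0,"tz":-4,"wx":0,"wy":0,"wz":0},{"jaw":-0.6,"tx":0,"ty":0,"tz":-4,"wx":0,"wy":0,"wz":0},{"jaw":-0.6,"tx":0,"ty":0,"tz":-3,"wx":0,"wy":0,"wz":0},{"jaw":-0.6,"tx":-3.8,"ty":1.91,"tz":0,"wx":0,"wy":0,"wz":0},{"jaw":-0.6,"tx":-3.8,"ty":1.91,"tz":0,"wx":0,"wy":0,"wz":0},{"jaw":-0.6,"tx":-3.8,"ty":1.91,"tz":0,"wx":0,"wy":0,"wz":0},{"jaw":-0.6,"tx":-3.8,"ty":1.91,"tz":0,"wx":0,"wy":0,"wz":0},{"jaw":-0.6,"tx":-3.8,"ty":1.91,"tz":0,"wx":0,"wy":0,"wz":0},{"jaw":-0.6,"tx":-3.8,"ty":1.91,"tz":0,"wx":0,"wy":0,"wz":0},{"jaw":-0.6,"tx":-3.8,"ty":1.91,"tz":0,"wx":0,"wy":0,"wz":0},{"jaw":-0.6,"tx":-3.8,"ty":1.91,"tz":0,"wx":0,"wy":0,"wz":0},{"jaw":-0.6,"tx":-3.8,"ty":1.91,"tz":0,"wx":0,"wy":0,"wz":0},{"jaw":-0.6,"tx":-3.8,"ty":1.91,"tz":0,"wx":0,"wy":0,"wz":0},{"jaw":-0.6,"tx":-3.8,"ty":1.91,"tz":0,"wx":0,"wy":0,"wz":0},{"jaw":-0.6,"tx":-3.8,"ty":1.91,"tz":0,"wx":0,"wy":0,"wz":0},{"jaw":-0.6,"tx":0,"ty":0,"tz":0,"wx":0,"wy":0,"wz":0}])

```text
clock: 9.15
tcp_pos: [0.6631, -0.1317, 0.4175]
orientation: [-0.0, 0.708, 0.706, -0.0]
wrist_force: [-0.3, 0.6, -0.9]
finger_gap: 0.0306
```

```bash
python3 -c "
from h import *
log()"
```

```text
t 9.15 q [-0.3145  0.5212  0.3909  1.441  -0.0006  1.2596] tcp [ 0.6631 -0.1317  0.4175] gap 0.0306 F [-0.2909  0.5955 -0.8799]
[[ 0.0033  1.     -0.0007]
 [ 1.     -0.0033 -0.0004]
 [-0.0004 -0.0007 -1.    ]]
```

carry_out(motion=[{"jaw":-0.6,"tx":0,"ty":0,"tz":0,"wx":0,"wy":0,"wz":10},{"jaw":-0.6,"tx":0,"ty":0,"tz":0,"wx":0,"wy":0,"wz":10},{"jaw":-0.6,"tx":0,"ty":0,"tz":0,"wx":0,"wy":0,"wz":10},{"jaw":-0.6,"tx":0,"ty":0,"tz":0,"wx":0,"wy":0,"wz":10},{"jaw":-0.6,"tx":0,"ty":0,"tz":0,"wx":0,"wy":0,"wz":10},{"jaw":-0.6,"tx":0,"ty":0,"tz":0,"wx":0,"wy":0,"wz":10},{"jaw":-0.6,"tx":0,"ty":0,"tz":0,"wx":0,"wy":0,"wz":10},{"jaw":-0.6,"tx":0,"ty":0,"tz":0,"wx":0,"wy":0,"wz":10},{"jaw":-0.6,"tx":0,"ty":0,"tz":0,"wx":0,"wy":0,"wz":10},{"jaw":-0.6,"tx":0,"ty":0,"tz":0,"wx":0,"wy":0,"wz":0},{"jaw":-0.6,"tx":0,"ty":0,"tz":0,"wx":0,"wy":0,"wz":0}])

```text
clock: 10.52
tcp_pos: [0.6621, -0.128, 0.4188]
orientation: [-0.0, 1.0, 0.002, -0.0]
wrist_force: [0.0, -0.4, 0.0]
finger_gap: 0.0302
```

```bash
python3 -c "
from h import *
log();cv2.imwrite('pics/w5.png',eyes.read_camera('wrist'));i=eyes.read_camera('side');cv2.imwrite('pics/s5.png',cv2.resize(i[80:280,150:360],None,fx=3,fy=3))"
```

```text
t 10.53 q [-0.3099  0.5171  0.3876  1.4413 -0.      2.8278] tcp [ 0.6621 -0.128   0.4188] gap 0.0302 F [ 0.0427 -0.3845  0.0152]
[[ 1.      0.0039 -0.0001]
 [ 0.0039 -1.      0.    ]
 [-0.0001 -0.     -1.    ]]
```

View pics/w5.png

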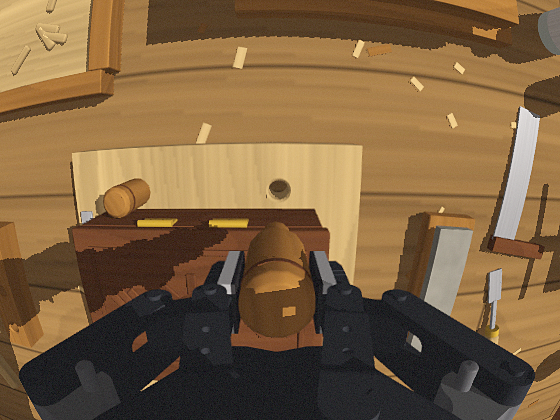

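View pics/s5.png

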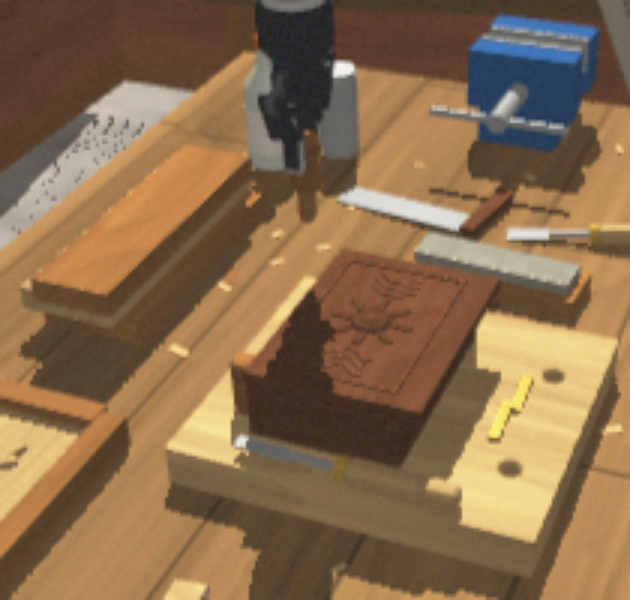

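```bash
python3 -c "
from h import *
np.set_printoptions(precision=4,suppress=True)
c=eyes.calibration('wrist')
i=cv2.imread('pics/w5.png');cv2.imwrite('pics/w5z.png',cv2.resize(i[170:350,90:350],None,fx=3,fy=3,interpolation=cv2.INTER_CUBIC))
for p,z in (((280,188.5),.045),((73,154),.045),((361,147),.045)): print(p,onz(c,*p,z,True))
s=get_state();t=s['tcp_pos']
# head expected
for dz in (.139,.148,.239): print(proj(c,(t[0],t[1],t[2]-dz),True))
"
```

```text
(280, 188.5) [ 0.6633 -0.1319  0.045 ]
(73, 154) [0.7094 0.1181 0.045 ]
(361, 147) [ 0.7096 -0.2187  0.045 ]
(np.float64(276.46115348594356), np.float64(305.0923029612801))
(np.float64(276.4729307288016), np.float64(293.8106487149253))
(np.float64(276.54074640248973), np.float64(227.26271271954135))
```

View pics/w5z.png

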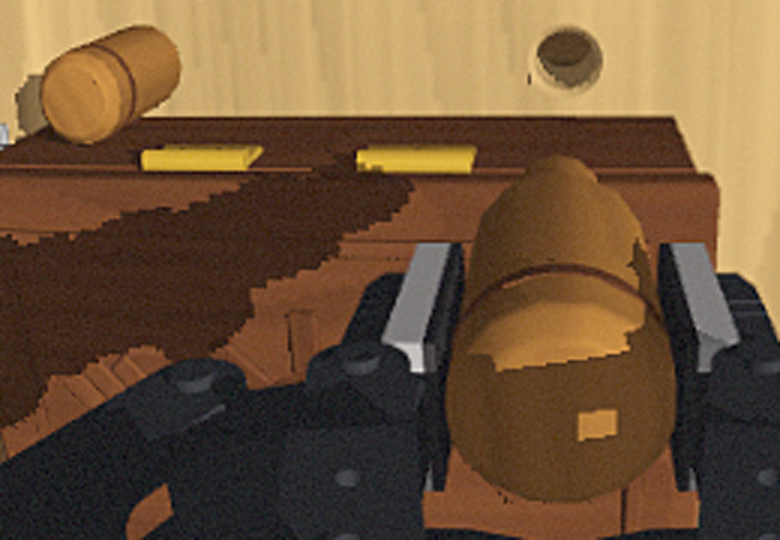

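```bash
python3 -c "
from h import *
np.set_printoptions(precision=4,suppress=True)
c=eyes.calibration('wrist')
t=get_state()['tcp_pos']
for o in (-.003,0,.003):
  print(o,[round(float(proj(c,(t[0]+o+dx,t[1],t[2]-dz),True)[1]),1) for dx,dz in ((-.016,.139),(.005,.239),(.0095,.231),(.016,.139),(.016,.199))])
for d in (.137,.141): print(d,round(float(proj(c,(t[0]-.016,t[1],t[2]-d),True)[1]),1))
"
```

```text
-0.003 [343.7, 224.4, 221.3, 275.0, 226.5]
0 [338.0, 220.1, 216.8, 267.6, 221.2]
0.003 [332.2, 215.8, 212.3, 260.1, 215.8]
0.137 340.9
0.141 335.2
```

carry_out(motion=[{"jaw":-0.6,"tx":0.14,"ty":0.15,"tz":1.5,"wx":0,"wy":0,"wz":0.2},{"jaw":-0.6,"tx":0,"ty":0,"tz":2.5,"wx":0,"wy":0,"wz":0},{"jaw":-0.6,"tx":0,"ty":0,"tz":2.5,"wx":0,"wy":0,"wz":0},{"jaw":-0.6,"tx":0,"ty":0,"tz":2.5,"wx":0,"wy":0,"wz":0},{"jaw":-0.6,"tx":0,"ty":0,"tz":1.5,"wx":0,"wy":0,"wz":0},{"jaw":-0.6,"tx":0,"ty":0,"tz":1,"wx":0,"wy":0,"wz":0},{"jaw":-0.6,"tx":0,"ty":0,"tz":0.5,"wx":0,"wy":0,"wz":0},{"jaw":-0.6,"tx":0,"ty":0,"tz":0,"wx":0,"wy":0,"wz":0},{"jaw":-0.6,"tx":0,"ty":0,"tz":0,"wx":0,"wy":0,"wz":0}])

```text
clock: 11.75
tcp_pos: [0.6639, -0.1301, 0.2996]
orientation: [0.0, 1.0, -0.001, 0.001]
wrist_force: [0.3, -0.2, 0.1]
finger_gap: 0.0303
```

```bash
python3 -c "
from h import *
log();i=eyes.read_camera('wrist');cv2.imwrite('pics/w6.png',cv2.resize(i[170:350,150:410],None,fx=3,fy=3,interpolation=cv2.INTER_CUBIC));i=eyes.read_camera('side');cv2.imwrite('pics/s6.png',cv2.resize(i[80:240,180:340],None,fx=3.7,fy=3.7))"
```

```text
t 11.75 q [-0.312   0.553   0.1549  1.1711 -0.0001  2.8324] tcp [ 0.6639 -0.1301  0.2996] gap 0.0303 F [ 0.336  -0.223   0.1146]
[[ 1.     -0.0028  0.0015]
 [-0.0028 -1.     -0.0006]
 [ 0.0015  0.0006 -1.    ]]
```

View pics/w6.png

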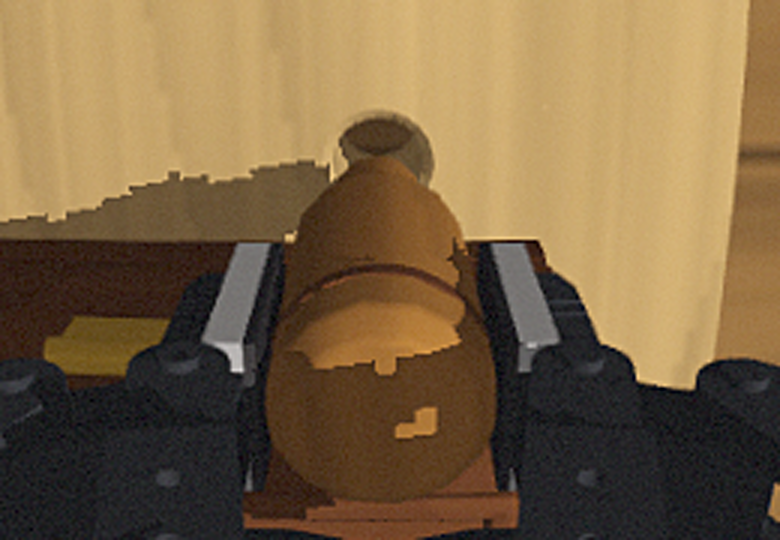

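View pics/s6.png

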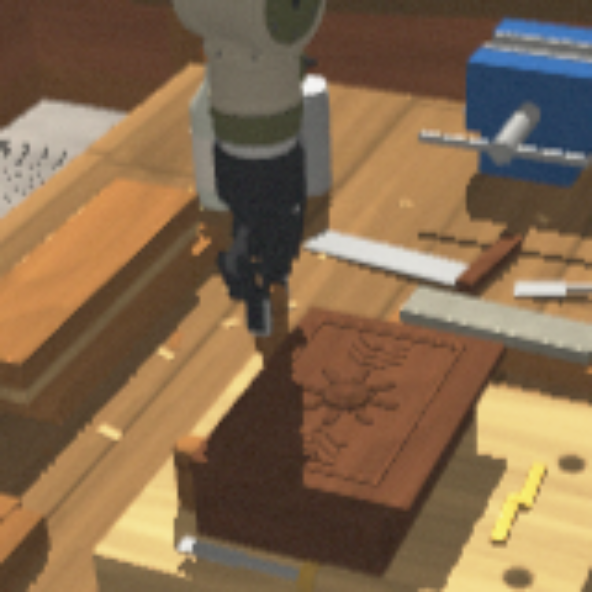

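```bash
python3 -c "
from h import *
np.set_printoptions(precision=4,suppress=True)
c=eyes.calibration('wrist')
t=get_state()['tcp_pos']
print(onz(c,277.7,206.5,.045,True), onz(c,261.5,220,.045,True),onz(c,294,220,.045,True))
z=t[2]-.231
print('shank edge',onz(c,276.5,170+157/3,z,True),onz(c,276.5,170+157/3,z-.008,True))
"
```

```text
[ 0.6747 -0.131   0.045 ] [ 0.6648 -0.1194  0.045 ] [ 0.6647 -0.1427  0.045 ]
shank edge [ 0.67   -0.1302  0.0685] [ 0.6676 -0.1302  0.0605]
```

carry_out(motion=[{"jaw":-0.6,"tx":0,"ty":0.05,"tz":0.8,"wx":0,"wy":0,"wz":0},{"jaw":-0.6,"tx":0,"ty":0,"tz":0.8,"wx":0,"wy":0,"wz":0},{"jaw":-0.6,"tx":0,"ty":0,"tz":0.8,"wx":0,"wy":0,"wz":0},{"jaw":-0.6,"tx":0,"ty":0,"tz":0.5,"wx":0,"wy":0,"wz":0},{"jaw":-0.6,"tx":0,"ty":0,"tz":0,"wx":0,"wy":0,"wz":0}])

```text
clock: 12.48
tcp_pos: [0.6634, -0.1304, 0.2689]
orientation: [-0.0, 1.0, -0.001, -0.001]
wrist_force: [0.1, 0.4, 0.1]
finger_gap: 0.0306
```

```bash
python3 -c "
from h import *
log()"
```

```text
t 12.47 q [-0.3127  0.5715  0.1086  1.1091 -0.      2.8318] tcp [ 0.6634 -0.1304  0.2689] gap 0.0306 F [0.1104 0.3601 0.0721]
[[ 1.     -0.0029 -0.0011]
 [-0.0029 -1.      0.0003]
 [-0.0011 -0.0003 -1.    ]]
```

Foot is ~15 mm in the hole with no contact force. On down.

carry_out(motion=[{"jaw":-0.6,"tx":0,"ty":0,"tz":0.7,"wx":0,"wy":0,"wz":0},{"jaw":-0.6,"tx":0,"ty":0,"tz":0.7,"wx":0,"wy":0,"wz":0},{"jaw":-0.6,"tx":0,"ty":0,"tz":0.5,"wx":0,"wy":0,"wz":0},{"jaw":-0.6,"tx":0,"ty":0,"tz":0.3,"wx":0,"wy":0,"wz":0},{"jaw":-0.6,"tx":0,"ty":0,"tz":0.2,"wx":0,"wy":0,"wz":0},{"jaw":-0.6,"tx":0,"ty":0,"tz":0,"wx":0,"wy":0,"wz":0}])

```text
clock: 13.22
tcp_pos: [0.6636, -0.1305, 0.2456]
orientation: [0.0, 1.0, -0.001, -0.0]
wrist_force: [1.0, -0.4, -0.4]
finger_gap: 0.0305
```

```bash
python3 -c "
from h import *
log();i=eyes.read_camera('wrist');cv2.imwrite('pics/w7.png',cv2.resize(i[170:350,150:410],None,fx=3,fy=3,interpolation=cv2.INTER_CUBIC))"
```

```text
t 13.22 q [-0.3127  0.5872  0.0758  1.0594 -0.0001  2.8318] tcp [ 0.6636 -0.1305  0.2456] gap 0.0305 F [ 1.0379 -0.4258 -0.371 ]
[[ 1.     -0.0029 -0.0001]
 [-0.0029 -1.     -0.0001]
 [-0.0001  0.0001 -1.    ]]
```

View pics/w7.png

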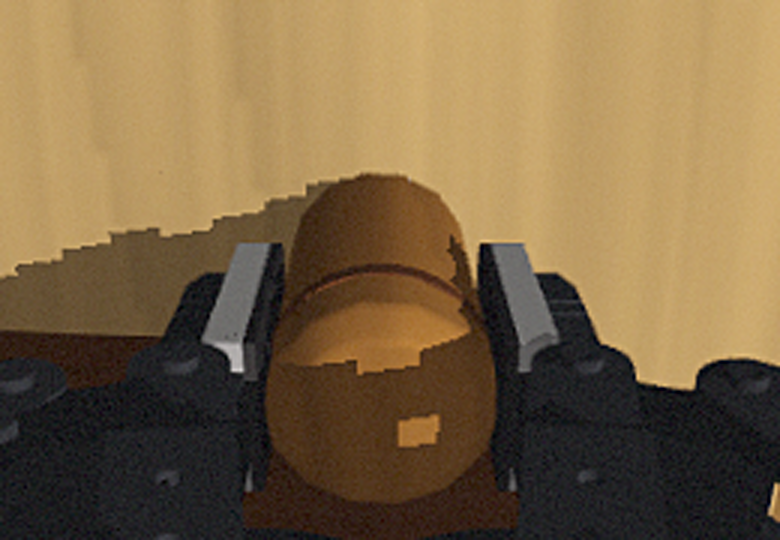

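carry_out(motion=[{"jaw":-0.6,"tx":0,"ty":0,"tz":0.15,"wx":0,"wy":0,"wz":0},{"jaw":-0.6,"tx":0,"ty":0,"tz":0.15,"wx":0,"wy":0,"wz":0},{"jaw":-0.6,"tx":0,"ty":0,"tz":0,"wx":0,"wy":0,"wz":0}])

```text
clock: 13.65
tcp_pos: [0.6637, -0.1305, 0.2439]
orientation: [0.0, 1.0, -0.001, 0.001]
wrist_force: [-1.7, 0.2, 4.8]
finger_gap: 0.0305
```

```bash
python3 -c "
from h import *
log()"
```

```text
t 13.65 q [-0.3126  0.588   0.0727  1.0541 -0.0002  2.8318] tcp [ 0.6637 -0.1305  0.2439] gap 0.0305 F [-1.7256  0.2251  4.7995]
[[ 1.     -0.0028  0.0012]
 [-0.0028 -1.     -0.0006]
 [ 0.0012  0.0006 -1.    ]]
```

carry_out(motion=[{"jaw":-0.6,"tx":0,"ty":0,"tz":0.1,"wx":0,"wy":0,"wz":0},{"jaw":-0.6,"tx":0,"ty":0,"tz":0,"wx":0,"wy":0,"wz":0},{"jaw":0.3,"tx":0,"ty":0,"tz":0,"wx":0,"wy":0,"wz":0},{"jaw":0.3,"tx":0,"ty":0,"tz":0,"wx":0,"wy":0,"wz":0},{"jaw":0.3,"tx":0,"ty":0,"tz":0,"wx":0,"wy":0,"wz":0},{"jaw":0.3,"tx":0,"ty":0,"tz":-1,"wx":0,"wy":0,"wz":0},{"jaw":0.3,"tx":0,"ty":0,"tz":-3,"wx":0,"wy":0,"wz":0},{"jaw":0.3,"tx":0,"ty":0,"tz":-4,"wx":0,"wy":0,"wz":0},{"jaw":0.3,"tx":0,"ty":0,"tz":-4,"wx":0,"wy":0,"wz":0},{"jaw":0.3,"tx":0,"ty":0,"tz":-4,"wx":0,"wy":0,"wz":0},{"jaw":0.3,"tx":0,"ty":0,"tz":0,"wx":0,"wy":0,"wz":0}])

```text
clock: 15.02
tcp_pos: [0.6643, -0.1306, 0.4069]
orientation: [0.001, 1.0, -0.001, 0.004]
wrist_force: [0.4, 0.5, -0.5]
finger_gap: 0.0553
```

```bash
python3 -c "
from h import *
log();i=eyes.read_camera('wrist');cv2.imwrite('pics/w8.png',cv2.resize(i[110:370,80:410],None,fx=2.3,fy=2.3,interpolation=cv2.INTER_CUBIC))
i=eyes.read_camera('side');cv2.imwrite('pics/s8.png',cv2.resize(i[80:280,180:340],None,fx=3,fy=3))"
```

```text
t 15.03 q [-0.3126  0.5183  0.3606  1.4047 -0.0001  2.8318] tcp [ 0.6643 -0.1306  0.4069] gap 0.0553 F [ 0.4062  0.5028 -0.4856]
[[ 1.     -0.0028  0.008 ]
 [-0.0028 -1.     -0.0027]
 [ 0.008   0.0026 -1.    ]]
```

View pics/w8.png

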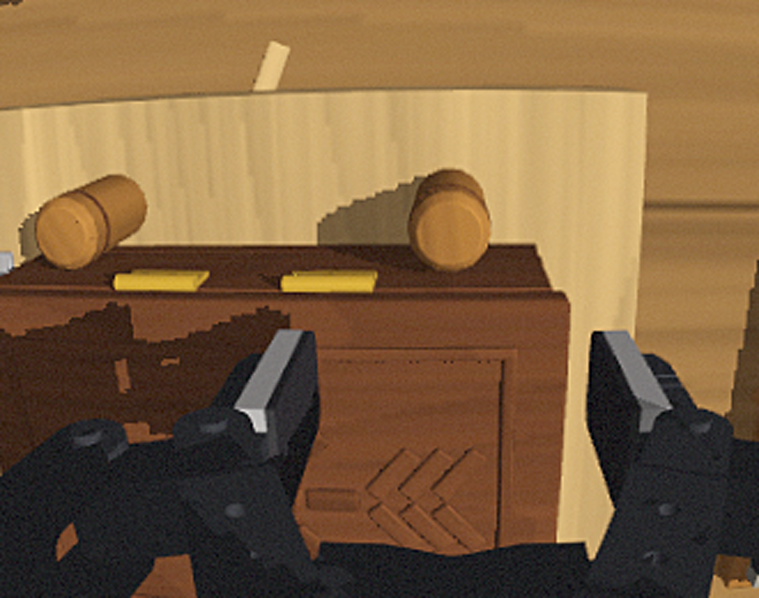

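View pics/s8.png

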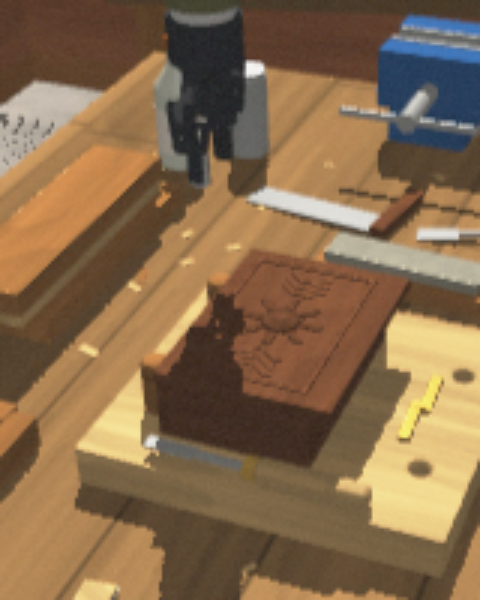

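Run:
```python
from h import *
from scipy.optimize import least_squares
D=[json.loads(l) for l in open('log.jsonl')]
q=np.array([d[0] for d in D]);t=np.array([d[1] for d in D])
print("pitch sum",q[:,1]-q[:,2]+q[:,3])
for ls in (0,):
    c,s=np.cos(q[:,0]),np.sin(q[:,0]); X=c*t[:,0]+s*t[:,1];Y=-s*t[:,0]+c*t[:,1]
    print("X",X,"lateral",Y)
    def f(p):
        a,h,L1,L2,al,be=p
        return np.r_[a+L1*np.sin(q[:,1]+al)+L2*np.cos(q[:,1]-q[:,2]+be)-X, h+L1*np.cos(q[:,1]+al)-L2*np.sin(q[:,1]-q[:,2]+be)-t[:,2]]
    r=least_squares(f,[0,.2,.3,.3,0,0]);print(r.x,np.abs(r.fun).max(),np.linalg.svd(r.jac)[1])
```

```text
pitch sum [1.57215633 1.57066604 1.5717882  1.57019967 1.57071528 1.57134988
 1.57086688 1.56923046 1.5719682  1.57085622 1.56946438 1.56236728]
X [0.56926211 0.46785489 0.49004438 0.53451136 0.53668868 0.67129443
 0.66957492 0.67178539 0.67138306 0.67158852 0.67170301 0.67225615] lateral [0.07999911 0.0799779  0.07993353 0.07998721 0.07999232 0.07991842
 0.07999746 0.07998631 0.07999407 0.0799888  0.07998063 0.0799919 ]
[ 1.18623803e-04 -3.43998293e-02  5.19532935e-01  4.13417304e-01
 -7.19385442e-04 -1.33068804e-01] 0.00180507275488484 [5.30598484 4.96135155 0.4906921  0.4054155  0.24875692 0.23331368]
```

carry_out(motion=[{"jaw":1,"tx":0,"ty":0,"tz":0,"wx":0,"wy":0,"wz":-10},{"jaw":1,"tx":0,"ty":0,"tz":0,"wx":0,"wy":0,"wz":-10},{"jaw":1,"tx":0,"ty":0,"tz":0,"wx":0,"wy":0,"wz":-10},{"jaw":1,"tx":0,"ty":0,"tz":0,"wx":0,"wy":0,"wz":-10},{"jaw":1,"tx":0,"ty":0,"tz":0,"wx":0,"wy":0,"wz":-10},{"jaw":1,"tx":0,"ty":0,"tz":0,"wx":0,"wy":0,"wz":-10},{"jaw":1,"tx":0,"ty":0,"tz":0,"wx":0,"wy":0,"wz":-10},{"jaw":1,"tx":0,"ty":0,"tz":0,"wx":0,"wy":0,"wz":-10},{"jaw":1,"tx":0,"ty":0,"tz":0,"wx":0,"wy":0,"wz":-10},{"jaw":1,"tx":1.22,"ty":-3.77,"tz":0,"wx":0,"wy":0,"wz":0},{"jaw":1,"tx":1.22,"ty":-3.77,"tz":0,"wx":0,"wy":0,"wz":0},{"jaw":1,"tx":1.22,"ty":-3.77,"tz":0,"wx":0,"wy":0,"wz":0},{"jaw":1,"tx":1.22,"ty":-3.77,"tz":0,"wx":0,"wy":0,"wz":0},{"jaw":1,"tx":1.22,"ty":-3.77,"tz":0,"wx":0,"wy":0,"wz":0},{"jaw":1,"tx":1.22,"ty":-3.77,"tz":0,"wx":0,"wy":0,"wz":0},{"jaw":1,"tx":1.22,"ty":-3.77,"tz":0,"wx":0,"wy":0,"wz":0},{"jaw":1,"tx":0,"ty":0,"tz":0,"wx":0,"wy":0,"wz":0}])

```text
clock: 17.25
tcp_pos: [0.3972, -0.0433, 0.4005]
orientation: [-0.002, 0.708, 0.706, -0.001]
wrist_force: [0.7, -0.1, -0.5]
finger_gap: 0.0852
```

```bash
python3 -c "
from h import *
log()"
```

```text
t 17.25 q [-0.3101 -0.0237 -0.3627  1.2353 -0.0001  1.2632] tcp [ 0.3972 -0.0433  0.4005] gap 0.0852 F [ 0.7201 -0.1445 -0.4553]
[[ 0.0025  1.     -0.0034]
 [ 1.     -0.0025  0.001 ]
 [ 0.001  -0.0034 -1.    ]]
```

carry_out(motion=[{"jaw":1,"tx":0,"ty":0,"tz":0,"wx":-7.5,"wy":0,"wz":0},{"jaw":1,"tx":0,"ty":0,"tz":0,"wx":-7.5,"wy":0,"wz":0},{"jaw":1,"tx":0,"ty":0,"tz":0,"wx":0,"wy":0,"wz":0}])

```text
clock: 17.62
tcp_pos: [0.3994, -0.0443, 0.4011]
orientation: [0.092, 0.702, 0.7, 0.092]
wrist_force: [0.0, 0.4, 0.2]
finger_gap: 0.0849
```

Run:
```python
from h import *
from scipy.optimize import least_squares
log()
```

```text
t 17.62 q [-0.3382 -0.151  -0.4956  0.9789  0.0847  1.2465] tcp [ 0.3994 -0.0443  0.4011] gap 0.0849 F [0.04   0.4395 0.2421]
[[ 0.0034  0.9661  0.2582]
 [ 1.     -0.0032 -0.0011]
 [-0.0002  0.2582 -0.9661]]
```

Run:
```python
from h import *
D=[json.loads(l) for l in open('log.jsonl')]
a,h,L1,L2,al,be=[1.18623803e-04,-3.43998293e-02,5.19532935e-01,4.13417304e-01,-7.19385442e-04,-1.33068804e-01]
for d in D[-2:]:
    q,t=np.array(d[0]),np.array(d[1]);c,s=np.cos(q[0]),np.sin(q[0])
    X=c*t[0]+s*t[1]
    px=a+L1*np.sin(q[1]+al)+L2*np.cos(q[1]-q[2]+be);pz=h+L1*np.cos(q[1]+al)-L2*np.sin(q[1]-q[2]+be)
    print(X-px,t[2]-pz,"pitch",q[1]-q[2]+q[3],"lat",-s*t[0]+c*t[1])
```

```text
-0.00066396348910569 7.173137229565807e-05 pitch 1.574333364237945 lat 0.07999313399303945
0.06571456686264293 0.008700631359853661 pitch 1.3234710455735832 lat 0.09073075455051513
```

carry_out(motion=[{"jaw":1,"tx":0,"ty":0,"tz":0,"wx":-7.5,"wy":0,"wz":0},{"jaw":1,"tx":0,"ty":0,"tz":0,"wx":-7.5,"wy":0,"wz":0},{"jaw":1,"tx":0,"ty":-2.1,"tz":2.4,"wx":0,"wy":0,"wz":0},{"jaw":1,"tx":0,"ty":-2.1,"tz":2.4,"wx":0,"wy":0,"wz":0},{"jaw":1,"tx":0,"ty":-2.1,"tz":2.4,"wx":0,"wy":0,"wz":0},{"jaw":1,"tx":0,"ty":0,"tz":0,"wx":0,"wy":0,"wz":0},{"jaw":1,"tx":0,"ty":0,"tz":0,"wx":0,"wy":0,"wz":0}])

```text
clock: 18.5
tcp_pos: [0.3825, -0.0447, 0.3088]
orientation: [0.183, 0.684, 0.682, 0.183]
wrist_force: [-0.2, 0.4, -0.2]
finger_gap: 0.0854
```

```bash
python3 -c "
from h import *
log();cv2.imwrite('pics/w9.png',eyes.read_camera('wrist'));i=eyes.read_camera('side');cv2.imwrite('pics/s9.png',cv2.resize(i[80:280,200:400],None,fx=3,fy=3))"
```

```text
t 18.5 q [-0.3894 -0.2299 -0.8578  0.4519  0.1893  1.2319] tcp [ 0.3825 -0.0447  0.3088] gap 0.0854 F [-0.2453  0.4242 -0.1805]
[[ 0.003   0.8661  0.4999]
 [ 1.     -0.0025 -0.0017]
 [-0.0002  0.4999 -0.8661]]
```

View pics/w9.png

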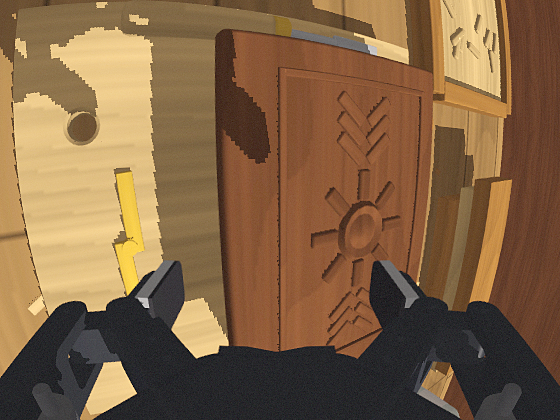

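View pics/s9.png

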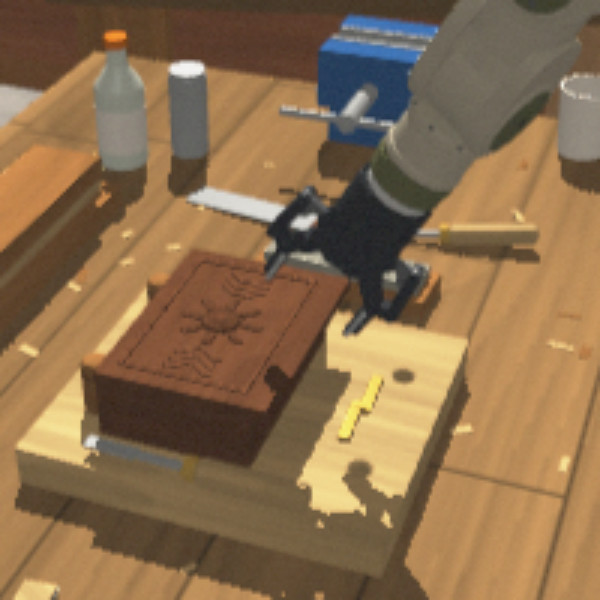

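carry_out(motion=[{"jaw":1,"tx":0,"ty":0,"tz":1.5,"wx":0,"wy":0,"wz":0},{"jaw":1,"tx":0,"ty":0,"tz":1.5,"wx":0,"wy":0,"wz":0},{"jaw":1,"tx":0,"ty":0,"tz":1.5,"wx":0,"wy":0,"wz":0},{"jaw":1,"tx":0,"ty":0,"tz":1.2,"wx":0,"wy":0,"wz":0},{"jaw":1,"tx":0,"ty":0,"tz":0.5,"wx":0,"wy":0,"wz":0},{"jaw":1,"tx":0,"ty":0,"tz":0,"wx":0,"wy":0,"wz":0},{"jaw":1,"tx":0,"ty":0,"tz":0,"wx":0,"wy":0,"wz":0}])

```text
clock: 19.48
tcp_pos: [0.4126, -0.0445, 0.2547]
orientation: [0.184, 0.684, 0.682, 0.183]
wrist_force: [-0.2, -0.5, 0.1]
finger_gap: 0.0857
```

```bash
python3 -c "
from h import *
log();cv2.imwrite('pics/w10.png',eyes.read_camera('wrist'));i=eyes.read_camera('side');cv2.imwrite('pics/s10.png',cv2.resize(i[80:280,200:400],None,fx=3,fy=3))"
```

```text
t 19.48 q [-0.3554 -0.085  -0.9062  0.2521  0.1734  1.2624] tcp [ 0.4126 -0.0445  0.2547] gap 0.0857 F [-0.2041 -0.4783  0.081 ]
[[ 0.0029  0.8656  0.5007]
 [ 1.     -0.0023 -0.0018]
 [-0.0004  0.5007 -0.8656]]
```

View pics/w10.png

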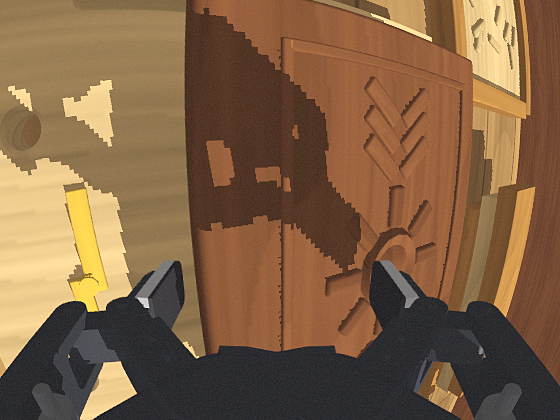

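View pics/s10.png

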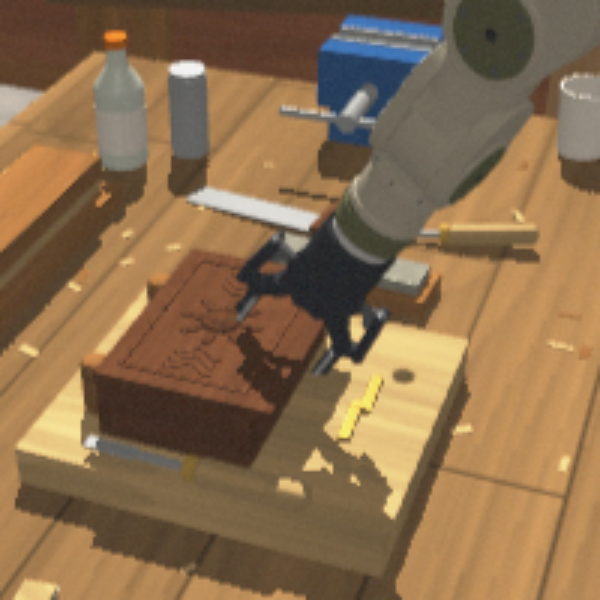

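carry_out(motion=[{"jaw":1,"tx":0,"ty":0.5,"tz":0,"wx":0,"wy":0,"wz":0},{"jaw":1,"tx":0,"ty":0.4,"tz":0,"wx":0,"wy":0,"wz":0},{"jaw":1,"tx":0,"ty":0.2,"tz":0,"wx":0,"wy":0,"wz":0},{"jaw":1,"tx":0,"ty":0,"tz":0,"wx":0,"wy":0,"wz":0},{"jaw":1,"tx":0,"ty":0,"tz":0,"wx":0,"wy":0,"wz":0}])

```text
clock: 20.2
tcp_pos: [0.4215, -0.0444, 0.2592]
orientation: [0.183, 0.684, 0.682, 0.182]
wrist_force: [-4.0, -2.3, 0.0]
finger_gap: 0.0854
```

```bash
python3 -c "
from h import *
log()"
```

```text
t 20.2 q [-0.3461 -0.0734 -0.8816  0.2659  0.1684  1.2707] tcp [ 0.4215 -0.0444  0.2592] gap 0.0854 F [-3.9727 -2.2606  0.0332]
[[ 0.0032  0.8667  0.4989]
 [ 1.     -0.0027 -0.0017]
 [-0.0001  0.4989 -0.8667]]
```

Run:
```python
import numpy as np
R=18.5
def p(t): t=np.radians(t); return R*np.array([1-np.cos(t),np.sin(t)])
for a,b in zip(range(0,57,3),range(3,60,3)):
    d=p(b)-p(a); print(b,"ty %.2f tz %.2f"%(d[0]*.866+d[1]*.5,d[0]*.5-d[1]*.866))
```

```text
3 ty 0.51 tz -0.83
6 ty 0.55 tz -0.80
9 ty 0.59 tz -0.77
12 ty 0.63 tz -0.74
15 ty 0.67 tz -0.70
18 ty 0.70 tz -0.67
21 ty 0.74 tz -0.63
24 ty 0.77 tz -0.59
27 ty 0.80 tz -0.55
30 ty 0.83 tz -0.51
33 ty 0.85 tz -0.46
36 ty 0.87 tz -0.42
39 ty 0.89 tz -0.37
42 ty 0.91 tz -0.32
45 ty 0.93 tz -0.28
48 ty 0.94 tz -0.23
51 ty 0.95 tz -0.18
54 ty 0.96 tz -0.13
57 ty 0.97 tz -0.08
```

carry_out(motion=[{"jaw":1,"tx":0,"ty":0.25,"tz":-0.41,"wx":0,"wy":0,"wz":0},{"jaw":1,"tx":0,"ty":0.26,"tz":-0.42,"wx":0,"wy":0,"wz":0},{"jaw":1,"tx":0,"ty":0.55,"tz":-0.8,"wx":0,"wy":0,"wz":0},{"jaw":1,"tx":0,"ty":0.59,"tz":-0.77,"wx":0,"wy":0,"wz":0},{"jaw":1,"tx":0,"ty":0,"tz":0,"wx":0,"wy":0,"wz":0}])

```text
clock: 20.82
tcp_pos: [0.4238, -0.0442, 0.2894]
orientation: [0.183, 0.684, 0.682, 0.183]
wrist_force: [-6.7, -0.3, -1.6]
finger_gap: 0.0854
```

```bash
python3 -c "
from h import *
log();cv2.imwrite('pics/w11.png',eyes.read_camera('wrist'));i=eyes.read_camera('side');cv2.imwrite('pics/s11.png',cv2.resize(i[80:280,200:400],None,fx=3,fy=3))"
```

```text
t 20.82 q [-0.3436 -0.114  -0.8265  0.3607  0.1677  1.2728] tcp [ 0.4238 -0.0442  0.2894] gap 0.0854 F [-6.7281 -0.3055 -1.5934]
[[ 0.0029  0.8664  0.4994]
 [ 1.     -0.0025 -0.0014]
 [ 0.0001  0.4994 -0.8664]]
```

View pics/w11.png

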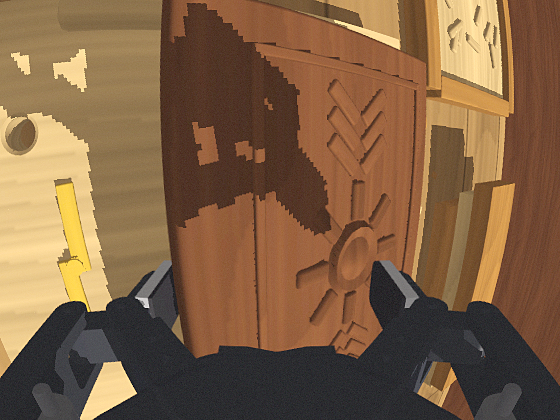

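View pics/s11.png

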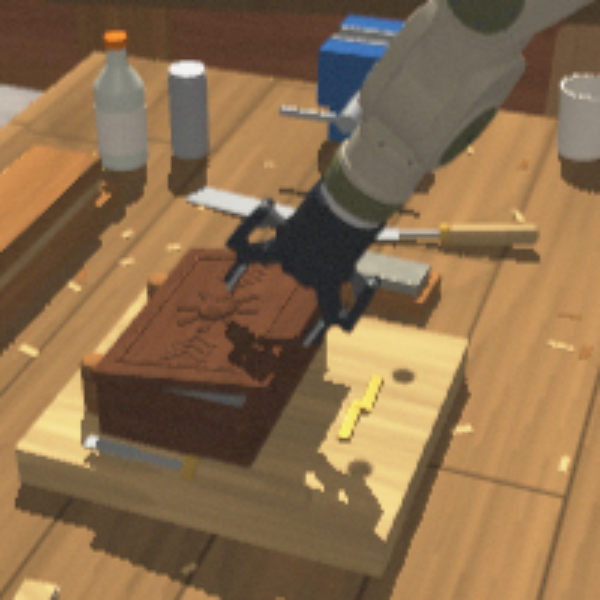

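carry_out(motion=[{"jaw":1,"tx":0,"ty":0.5,"tz":-0.9,"wx":0,"wy":0,"wz":0},{"jaw":1,"tx":0,"ty":0.6,"tz":-0.8,"wx":0,"wy":0,"wz":0},{"jaw":1,"tx":0,"ty":0.7,"tz":-0.7,"wx":0,"wy":0,"wz":0},{"jaw":1,"tx":0,"ty":0.73,"tz":-0.65,"wx":0,"wy":0,"wz":0},{"jaw":1,"tx":0,"ty":0.76,"tz":-0.6,"wx":0,"wy":0,"wz":0},{"jaw":1,"tx":0,"ty":0.8,"tz":-0.55,"wx":0,"wy":0,"wz":0},{"jaw":1,"tx":0,"ty":0.83,"tz":-0.51,"wx":0,"wy":0,"wz":0},{"jaw":1,"tx":0,"ty":0,"tz":0,"wx":0,"wy":0,"wz":0}])

```text
clock: 21.92
tcp_pos: [0.4438, -0.0445, 0.3549]
orientation: [0.184, 0.684, 0.682, 0.183]
wrist_force: [-1.8, -0.8, -1.2]
finger_gap: 0.085
```

```bash
python3 -c "
from h import *
log();cv2.imwrite('pics/w12.png',eyes.read_camera('wrist'));i=eyes.read_camera('side');cv2.imwrite('pics/s12.png',cv2.resize(i[80:280,200:400],None,fx=3,fy=3))"
```

```text
t 21.93 q [-0.3265 -0.1448 -0.6732  0.5405  0.1596  1.288 ] tcp [ 0.4438 -0.0445  0.3549] gap 0.085 F [-1.8267 -0.8458 -1.1582]
[[ 0.0028  0.8655  0.5009]
 [ 1.     -0.0021 -0.0018]
 [-0.0005  0.5009 -0.8655]]
```

View pics/w12.png

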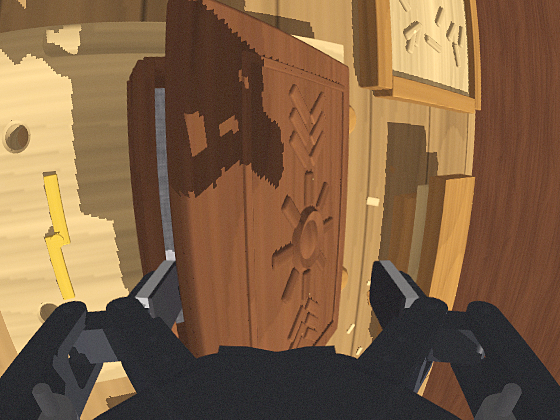

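View pics/s12.png

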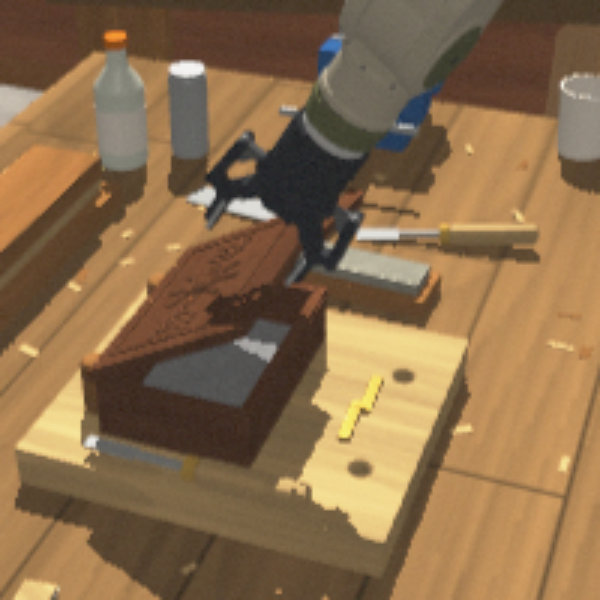

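carry_out(motion=[{"jaw":1,"tx":0,"ty":0.85,"tz":-0.46,"wx":0,"wy":0,"wz":0},{"jaw":1,"tx":0,"ty":0.87,"tz":-0.42,"wx":0,"wy":0,"wz":0},{"jaw":1,"tx":0,"ty":0.89,"tz":-0.37,"wx":0,"wy":0,"wz":0},{"jaw":1,"tx":0,"ty":0.91,"tz":-0.32,"wx":0,"wy":0,"wz":0},{"jaw":1,"tx":0,"ty":0.93,"tz":-0.28,"wx":0,"wy":0,"wz":0},{"jaw":1,"tx":0,"ty":0.94,"tz":-0.23,"wx":0,"wy":0,"wz":0},{"jaw":1,"tx":0,"ty":0.95,"tz":-0.18,"wx":0,"wy":0,"wz":0},{"jaw":1,"tx":0,"ty":0,"tz":0,"wx":0,"wy":0,"wz":0},{"jaw":1,"tx":0,"ty":0,"tz":0,"wx":0,"wy":0,"wz":0}])

```text
clock: 23.15
tcp_pos: [0.4869, -0.0447, 0.4051]
orientation: [0.183, 0.684, 0.682, 0.182]
wrist_force: [-2.3, -0.4, 0.9]
finger_gap: 0.0854
```

```bash
python3 -c "
from h import *
log();cv2.imwrite('pics/w13.png',eyes.read_camera('wrist'));i=eyes.read_camera('side');cv2.imwrite('pics/s13.png',cv2.resize(i[80:280,200:400],None,fx=3,fy=3))"
```

```text
t 23.15 q [-0.2935 -0.0919 -0.5002  0.6575  0.143   1.3173] tcp [ 0.4869 -0.0447  0.4051] gap 0.0854 F [-2.2691 -0.4098  0.9154]
[[ 0.0032  0.8662  0.4996]
 [ 1.     -0.0025 -0.0021]
 [-0.0006  0.4996 -0.8662]]
```

View pics/w13.png

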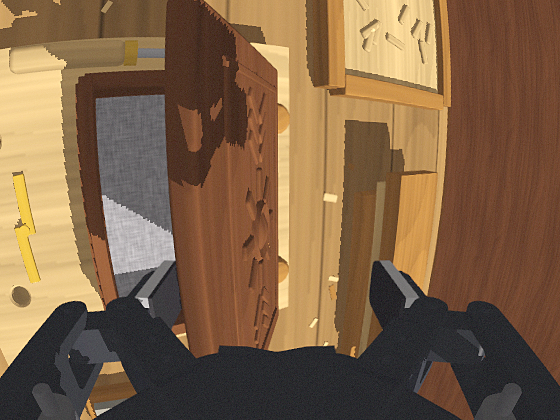

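View pics/s13.png

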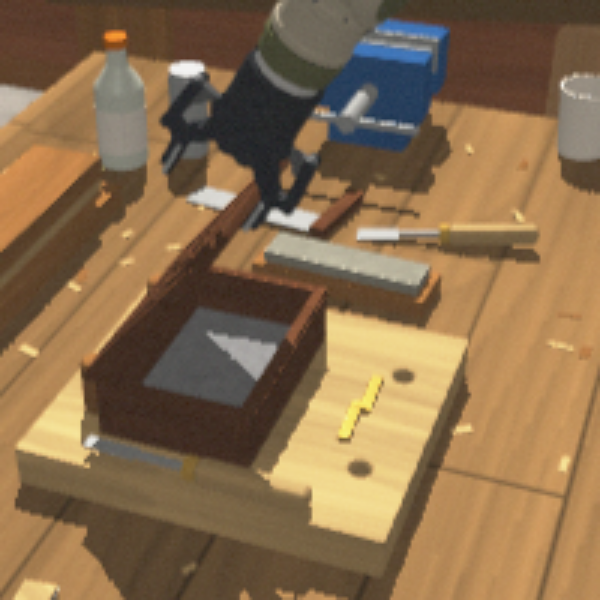

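carry_out(motion=[{"jaw":0.7,"tx":0,"ty":-0.1,"tz":0,"wx":0,"wy":0,"wz":0},{"jaw":0.4,"tx":0,"ty":-0.1,"tz":0,"wx":0,"wy":0,"wz":0},{"jaw":0.1,"tx":0,"ty":-0.1,"tz":0,"wx":0,"wy":0,"wz":0},{"jaw":-0.1,"tx":0,"ty":-0.1,"tz":0,"wx":0,"wy":0,"wz":0},{"jaw":-0.3,"tx":0,"ty":0,"tz":0,"wx":0,"wy":0,"wz":0},{"jaw":-0.3,"tx":0,"ty":0,"tz":0,"wx":0,"wy":0,"wz":0},{"jaw":-0.3,"tx":0,"ty":0,"tz":0,"wx":0,"wy":0,"wz":0}], force=40)

```text
clock: 24.12
tcp_pos: [0.4835, -0.0445, 0.4034]
orientation: [0.183, 0.684, 0.682, 0.183]
wrist_force: [-0.9, 1.2, 0.1]
finger_gap: 0.0297
```

```bash
python3 -c "
from h import *
log();cv2.imwrite('pics/w14.png',eyes.read_camera('wrist'));i=eyes.read_camera('side');cv2.imwrite('pics/s14.png',cv2.resize(i[80:280,200:400],None,fx=3,fy=3))"
```

```text
t 24.12 q [-0.2958 -0.0978 -0.51    0.6536  0.1449  1.3153] tcp [ 0.4835 -0.0445  0.4034] gap 0.0297 F [-0.9003  1.1708  0.1387]
[[ 0.0028  0.866   0.5001]
 [ 1.     -0.0024 -0.0015]
 [-0.0001  0.5001 -0.866 ]]
```

View pics/w14.png

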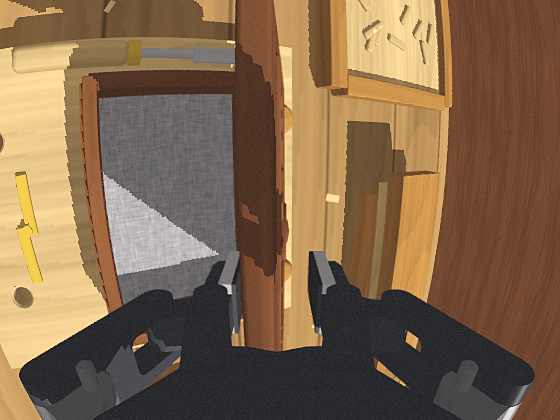

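View pics/s14.png

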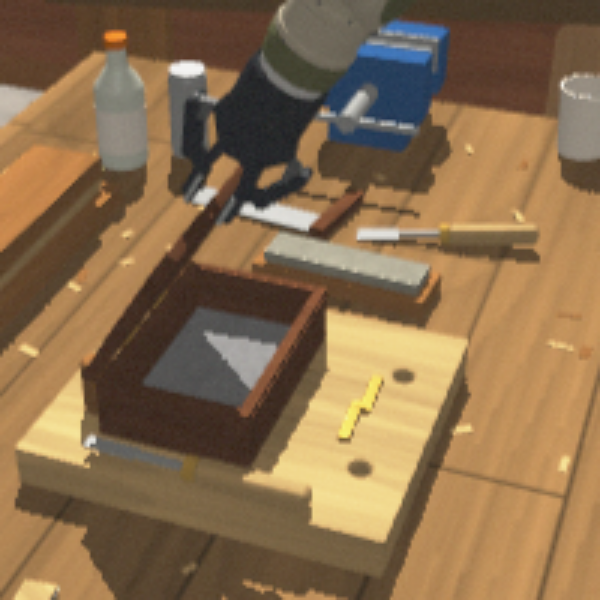

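carry_out(motion=[{"jaw":-0.5,"tx":0,"ty":0,"tz":0,"wx":0,"wy":0,"wz":0},{"jaw":-0.9,"tx":0,"ty":0,"tz":0,"wx":0,"wy":0,"wz":0},{"jaw":-0.9,"tx":0,"ty":0,"tz":0,"wx":0,"wy":0,"wz":0},{"jaw":-0.9,"tx":0,"ty":0,"tz":0,"wx":0,"wy":0,"wz":0},{"jaw":-0.9,"tx":0,"ty":0,"tz":0,"wx":0,"wy":0,"wz":0}])

```text
clock: 24.85
tcp_pos: [0.4833, -0.0445, 0.4034]
orientation: [0.183, 0.684, 0.682, 0.183]
wrist_force: [-5.0, -0.6, 3.5]
finger_gap: 0.0131
```

```bash
python3 -c "
from h import *
log();cv2.imwrite('pics/w15.png',eyes.read_camera('wrist'));i=eyes.read_camera('side');cv2.imwrite('pics/side15.png',i);cv2.imwrite('pics/s15.png',cv2.resize(i[80:280,200:400],None,fx=3,fy=3));cv2.imwrite('pics/top15.png',eyes.read_camera('top'))"
```

```text
t 24.85 q [-0.2958 -0.0981 -0.5101  0.6539  0.1447  1.3152] tcp [ 0.4833 -0.0445  0.4034] gap 0.0131 F [-4.9775 -0.5583  3.4519]
[[ 0.0029  0.8661  0.4999]
 [ 1.     -0.0024 -0.0016]
 [-0.0002  0.4999 -0.8661]]
```

View pics/w15.png

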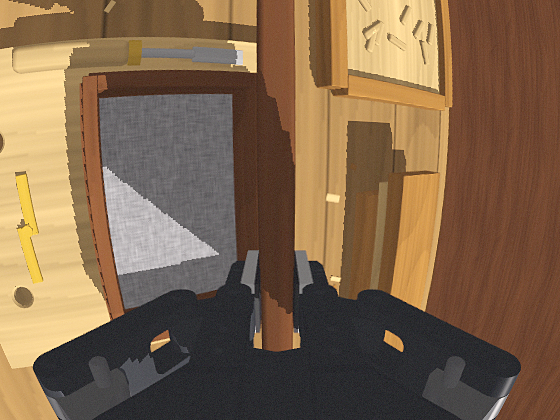

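View pics/s15.png

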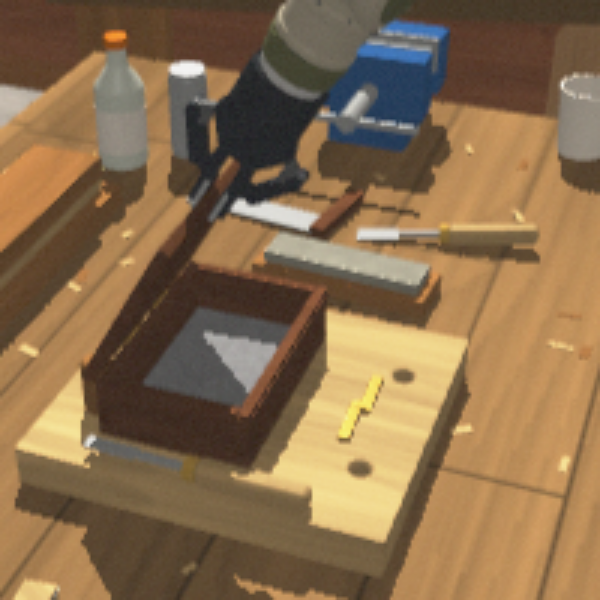

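View pics/top15.png

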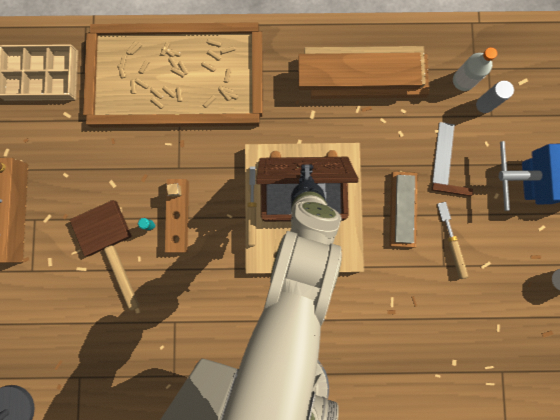

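Run:
```python
from h import *
i=cv2.imread('pics/side15.png');cv2.imwrite('pics/s15z.png',cv2.resize(i[125:215,220:300],None,fx=7,fy=6.6,interpolation=cv2.INTER_CUBIC))
i=cv2.imread('pics/top15.png');cv2.imwrite('pics/t15z.png',cv2.resize(i[135:285,235:375],None,fx=5,fy=4,interpolation=cv2.INTER_CUBIC))
np.set_printoptions(precision=3,suppress=True)
s=eyes.calibration('side')
H=np.array([.643,-.049,.111])
for th in (57,60,63):
    a=np.radians(th);E=H+.185*np.array([-np.cos(a),0,np.sin(a)]);n=np.array([np.sin(a),0,np.cos(a)])
    out=[]
    for P in (H+[0,.125,0],E+[0,.125,0],E+[0,.125,0]+.014*n,E+[0,-.125,0],E+[0,-.125,0]+.014*n):
        u,v=proj(s,P); out.append((round((u-220+.5)*7-.5),round((v-125+.5)*6.6-.5)))
    print(th,out)
```

```text
57 [(66, 545), (273, 286), (243, 264), (501, 20), (476, 1)]
60 [(66, 545), (252, 271), (222, 251), (484, 7), (458, -11)]
63 [(66, 545), (231, 257), (199, 238), (465, -5), (439, -21)]
```

View pics/s15z.png

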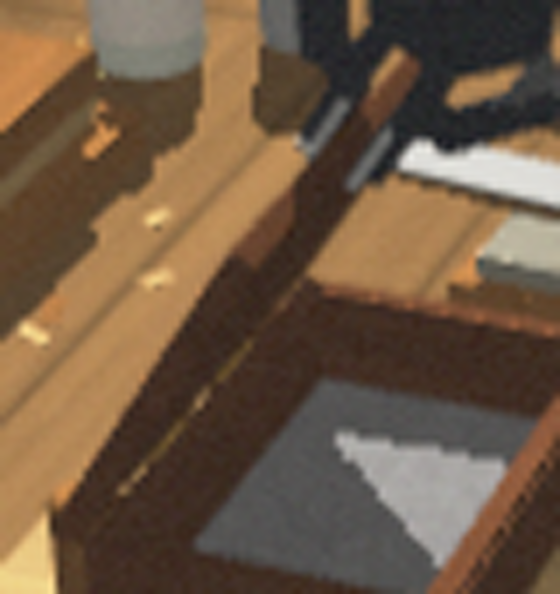

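View pics/t15z.png

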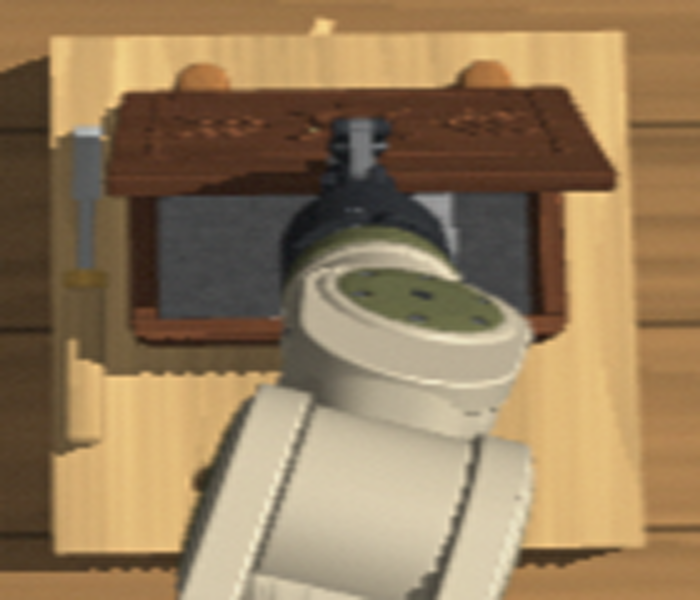

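Run:
```python
from h import *
s=eyes.calibration('top');w=eyes.calibration('wrist');t=get_state()['tcp_pos']
np.set_printoptions(precision=4,suppress=True)
A=lambda p:((p[0]+.5)/5-.5+235,(p[1]+.5)/4-.5+135)
print("box front top edge",[onz(s,*A(p),.111) for p in((133,328),(565,325))],"dog",onz(s,*A((203,77)),.105),onz(s,*A((488,73)),.105))
for Hx in (.641,.644):
  H=np.array([Hx,-.049,.111])
  for th in (57,60,63):
    a=np.radians(th);E=H+.185*np.array([-np.cos(a),0,np.sin(a)]);n=np.array([np.sin(a),0,np.cos(a)])
    o=[]
    for P in (E+[0,-.125,0],E+[0,-.125,0]+.014*n,E+[0,.125,0],E+[0,.125,0]+.014*n):
        u,v=proj(s,P);o.append((round((u-235+.5)*5-.5),round((v-135+.5)*4-.5)))
    # tool axis distance to lid midplane and in-wrist
    o.append(round(1000*float(n@(np.array([t[0],0,t[2]])-[H[0],0,H[2]])),1))
    print(Hx,th,o)
```

```text
box front top edge [array([0.4871, 0.0713, 0.111 ]), array([ 0.4863, -0.1682,  0.111 ])] dog [0.6656 0.0308 0.105 ] [ 0.6665 -0.1306  0.105 ]
0.641 57 [(618, 212), (620, 191), (107, 217), (106, 196), 27.0]
0.641 60 [(619, 198), (621, 176), (107, 203), (106, 181), 9.6]
0.641 63 [(620, 183), (621, 160), (106, 187), (105, 165), -7.8]
0.644 57 [(618, 207), (620, 186), (107, 212), (106, 191), 24.5]
0.644 60 [(619, 193), (620, 171), (107, 198), (106, 176), 7.0]
0.644 63 [(620, 178), (621, 155), (106, 183), (105, 160), -10.4]
```

carry_out(motion=[{"jaw":-0.9,"tx":0,"ty":0,"tz":0,"wx":0,"wy":0,"wz":0},{"jaw":-0.9,"tx":0,"ty":0,"tz":0,"wx":0,"wy":0,"wz":0},{"jaw":-0.9,"tx":0,"ty":0,"tz":0,"wx":0,"wy":0,"wz":0},{"jaw":-0.9,"tx":0,"ty":0,"tz":0,"wx":0,"wy":0,"wz":0},{"jaw":-0.9,"tx":0,"ty":0,"tz":0,"wx":0,"wy":0,"wz":0},{"jaw":-0.9,"tx":0,"ty":0,"tz":0,"wx":0,"wy":0,"wz":0}], force=60)

```text
clock: 25.75
tcp_pos: [0.4833, -0.0445, 0.4034]
orientation: [0.183, 0.684, 0.682, 0.183]
wrist_force: [-5.4, 0.3, 4.3]
finger_gap: 0.0127
```

Run:
```python
from h import *
log()
a=cv2.imread('pics/side15.png');b=eyes.read_camera('side');cv2.imwrite('pics/s16.png',b)
print("moved px",int((cv2.absdiff(a,b).max(2)>60).sum()))
c=eyes.calibration('side')
# before/after box front-left bottom corner region
cv2.imwrite('pics/s16z.png',cv2.resize(b[125:250,200:330],None,fx=6,fy=4.8,interpolation=cv2.INTER_CUBIC))
```

```text
t 25.75 q [-0.2958 -0.0982 -0.51    0.654   0.1447  1.3152] tcp [ 0.4833 -0.0445  0.4034] gap 0.0127 F [-5.3893  0.2839  4.3315]
[[ 0.0029  0.866   0.5   ]
 [ 1.     -0.0024 -0.0016]
 [-0.0002  0.5    -0.8661]]
moved px 1
```

View pics/s16z.png

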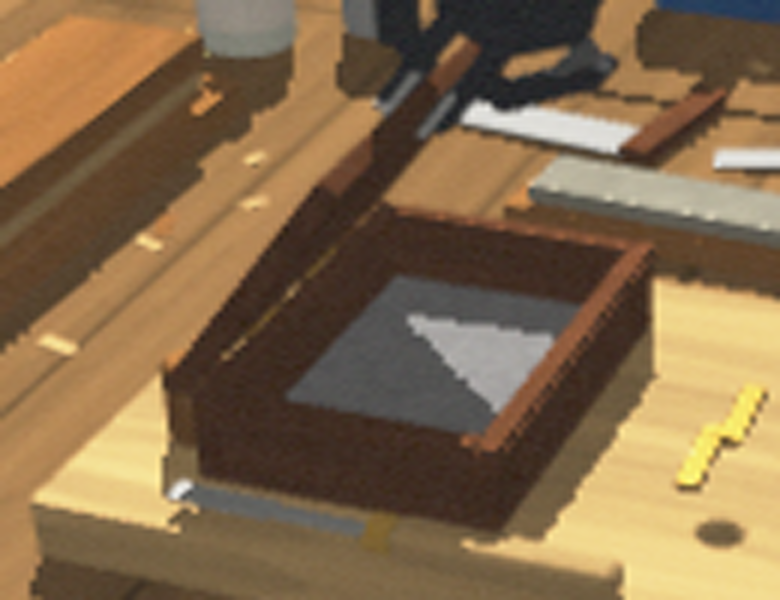

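Steady, with nothing moving; the lid is held flush between the pads. Handing in.

```bash
python3 -c "
from workcell import env
print(env.hand_in())"
```

```text
the job is handed in; nothing more can be done
None
```

The spare dog is standing home in the empty hole behind the box, and the lid is held open at about 60 degrees. I handed the job in at 25.8 s with the arm still gripping the lid.

**Dog:** The dog slid in without resistance until its head touched the slab, at the same tool height (0.244 m) at which I had gripped it with its head resting on the block. After I let go, its head looked level with that of the dog already there.

**Lid:** I hooked the open lower finger under the front lip, followed the hinge arc up, then closed the jaws on the lid and held with 60 N.

**Last checks:**
- **Lid angle:** The tool was pitched at 60.0 degrees. The jaw opening read 12.7 mm on the 14 mm lid, and it had also read low on the dog. That fits pads lying flat on the lid.
- **Camera estimates disagreed slightly:** The side view suggested about 58 to 59 degrees and the top view about 60.7. I relied on the flat grip.
- **Steadiness:** Nothing moved between the last two side pictures, and the force on the wrist was about 7 N.
- **Box:** It seems to have slid back about 2 to 3 mm against the dogs during the lift. I could not measure that exactly.
- **Other things on the bench:** None looked disturbed in the last pictures, though I compared them only by eye.

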